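# Pack the last sample bottles and shut the carrier

## Robot

A 7-joint arm with a two-finger parallel gripper is mounted at the origin on the work surface. World frame = base frame: x ahead of the robot, y to its left, z up, the work surface at z = 0. Lengths are in mm, angles in rad, forces in N, time in s.
With the tool pointing down it reaches from about 400 to 875 mm from the base axis. Payload 6.5 kg.
Tool frame: the origin (TCP) lies at the very end of the fingers, on their centre line; the grasp point (between the pads) lies 19 mm behind it; x points along the fingers, y is the direction in which the jaws open and shut, and the axes are right-handed (so a half turn about x gives the same grasp; the last joint's range is limited). The gripper opens to 88 mm and grips with 3 to 60 N. Pads are 18 mm wide; open, the fingers measure 123 mm over their backs; the gripper's body (75 mm by 187 mm) begins 45 mm behind the grasp point.
Start: joints at [-1.335, 0.536, -0.004, 1.538, 0.003, 1.067, -0.071], TCP at [193.201, 620.616, 238.716] pointing down, gripper open.
Joint ranges: [-2.7, 2.7], [-0.37, 2.16], [-1.27, 1.26], [0.24, 2.4], [-1.31, 4.45], [0.19, 1.91], [-2.76, 2.76]. Speed limits (rad/s): [2.39, 2.39, 3.14, 3.14, 3.14, 3.14, 3.14].

## Interface

Orientations are given as a 3x3 rotation matrix whose columns are the frame's x, y, z axes.
In Python, from workcell import readout, eyes, job_done, spotter gives the robot as it stands. The module is installed in compiled form; this text tells all that it offers.
- The arm moves only by the tool send_rows, never from a script. Its argument "deltas" is one flat list of numbers, 5 for each row, row after row: the finger opening in mm, from 0 to 88.1, then the shift along the tool's x, y, z in mm, then the turn about the tool's x in degrees. A call has 1 to 8 rows; each row is the pose to reach, as a shift and turn from the pose commanded when the call began, along the tool's axes at that moment; what a row does not reach only later rows make up. A row lasts 1/8 s, in which the tool goes at most 62.5 mm and 10.7 degrees, less where a joint would pass 70% of its speed; a pose out of reach is approached as far as the arm can. A call with a gripper value outside its range is refused whole. The fingers move at their own pace and stop on an object; the grip force is fixed at half the most. Time passes only in rows, so rows that repeat a pose let the fingers close. It gives the time, the measured TCP pose, the force and the opening at its end, in the units of the state.
- readout.state(): the state, without advancing time (a new reading comes with each control period).
- eyes.read_camera(name): name is "scene" or "top" or "wrist"; returns the picture (384x512x3 uint8, red, green, blue); there is no depth.
- eyes.get_calibration(name): a dict with "intrinsics" (3x3 intrinsics, pixels), "xyz" and "attitude" of the camera in the world. Camera axes: x right, y up, looking along -z (the intrinsics and any distortion apply to the point x, -y, -z); pixel columns grow to the right and rows downward; lengths in mm; the calibration is good to about 2 mm. A picture is of the moment at which its call begins: read the wrist's pose just before it. get_calibration takes no time and is no camera call; for the wrist camera it gives the pose at the moment of the call.
- job_done(): hands the job in, once; it reports no verdict.
Trained networks look in the newest picture that a camera, given by its name, has taken for a name from the list of things; names that differ only in an ending like _2 or _b are one class to them, and where a whole thing is asked for, a point or a joint stands for the part that bears it (a point fixed in the world has none). Each returns a list of dicts, best first, with "conf" (0 to 1); they miss things now and then, are a little off and sometimes report something else, mostly with a low value. They report only what shows in the picture. A call takes as long as a camera call.
- spotter.masks_of(camera, query): "pixels" (384x512 bool, what is visible of it) and "bbox" ([left, top, right, bottom] in pixels, round what is visible of it).
- spotter.tip_of(camera, query): "xy" ([column, row] in pixels: a listed point, or the origin of a listed thing).
The state is a dict: "time_s": time; "joints": joint angles; "joint_vel": joint speeds; "tau": joint torques, N m; "tcp_pos": TCP position; "tcp_rot": TCP orientation; "contact_force": force on the tool from outside, world axes, zero at the start; "ft_torque": the same for the moment, N m; "grip_width": finger opening in mm.
Only numpy, scipy, OpenCV 4.12 (cv2) and the standard library are available. Lean on these libraries where they do the work, as an engineer would, in place of code of your own. Each camera call takes 0.05 s, during which the arm holds its last target.

## Task

Fill up the round carrier: take the two amber sample bottles out of the sloped stand and set them down, not dropped, upright on the carrier's floor in the two free places of the ring, so that seven stand packed together. Then swing the keeper bar with the red knob across the stoppers until it clicks home past its catch. Leave the green bottle in the stand and everything else on the counter where it is.

Things in the scene. Friction and masses are not known exactly. Their poses are not given: they have to be found in the camera images.
- carrier: Round steel carrier, fixed. Origin: centre of its underside, z up. Inside 144 mm across, wall 3 mm thick and 60 mm high, floor 4 mm above the counter, no dividers. Seven bottles fill it, one in the middle and six around, with about 3 mm between neighbours when evenly spread. Five stand in it; the two free places are in the ring, one bottle between them, anywhere round it.
- packed0_mid (a point): The amber bottle that already stands in the middle of the carrier; same shape as amber0. Point: on its axis half-way up, 60 mm above its foot; z up along it. Loose, may shift a little.
- packed1_mid (a point): One of four amber bottles that already stand in the carrier's ring; same shape as amber0. Point: on its axis half-way up, 60 mm above its foot; z up along it. Loose, may shift a little.
- packed2_mid (a point): One of four amber bottles that already stand in the carrier's ring; same shape as amber0. Point: on its axis half-way up, 60 mm above its foot; z up along it. Loose, may shift a little.
- packed3_mid (a point): One of four amber bottles that already stand in the carrier's ring; same shape as amber0. Point: on its axis half-way up, 60 mm above its foot; z up along it. Loose, may shift a little.
- packed4_mid (a point): One of four amber bottles that already stand in the carrier's ring; same shape as amber0. Point: on its axis half-way up, 60 mm above its foot; z up along it. Loose, may shift a little.
- amber0_mid (a point): Amber glass sample bottle with a pale wooden stopper, to be packed; starts in the sloped stand. 120 mm tall: glass body 44 mm across and 68 mm tall with a 4 mm bevel at the foot, shoulder up to 76 mm, fixed wooden stopper to grip, 24 mm across, from 76 to 120 mm. Point: on its axis half-way up, 60 mm above the foot; z axis from foot to stopper. 100 to 200 g.
- amber1_mid (a point): Amber glass sample bottle with a pale wooden stopper, to be packed; starts in the sloped stand. 120 mm tall: glass body 44 mm across and 68 mm tall with a 4 mm bevel at the foot, shoulder up to 76 mm, fixed wooden stopper to grip, 24 mm across, from 76 to 120 mm. Point: on its axis half-way up, 60 mm above the foot; z axis from foot to stopper. 100 to 200 g.
- green_mid (a point): Green glass bottle with a black stopper; it stays in the sloped stand. 120 mm tall: glass body 44 mm across and 68 mm tall with a 4 mm bevel at the foot, shoulder up to 76 mm, fixed black stopper to grip, 24 mm across, from 76 to 120 mm. Point: on its axis half-way up, 60 mm above the foot; z axis from foot to stopper. 
- stand: Sloped wooden stand, fixed; origin: centre of its underside, z up. Three bottles in any order in a row along its y axis, 70 mm apart (y = -70, 0, 70 mm). They lean 35 degrees from vertical, stoppers towards its -x side, feet on a ledge, against a back board reaching 72 mm up the bottle, between ribs 12 mm high with 2 mm to spare: a bottle leaves along its axis. Stopper tops 135 mm high.
- keeper (a joint): Angle (rad) of the keeper bar about its vertical hinge post. 0: shut, along the carrier's +x axis, against its stop; grows as it swings open towards the carrier's +y (counter-clockwise from above); starts at 1.4 to 1.85. Light friction, stays where left. From about 0.19 it must be pushed over a sprung ball in the catch (about 3 N at the knob); from about 0.04 it snaps to the stop and is held.
- keeper_knob (a point): Centre of the upright red knob on the free end of the keeper bar: 18 mm across, from 135 (bar's top) to 171 mm above the counter, 176 mm from the hinge axis. Bar: flat, 16 mm wide, 6 mm thick, 182 mm long, level, passing 5 mm above the stoppers of packed bottles. The catch post under the shut knob is 116 mm high, its stop tab 135 mm.
- keeper_hinge (a point): The keeper bar's vertical hinge axis, 129 mm above the counter (bar's underside), on a 16 mm post outside the carrier's wall, at (-88, 0) mm in the carrier's frame; the catch post is at (88, 0) mm.
- mug_white: White enamel mug, 84 mm wide, 82 mm tall, standing beyond the carrier; origin centre of its foot. Leave alone.
- mug_blue: Blue enamel mug, same size; origin centre of its foot. Leave alone.
- jar: Glass storage jar with a steel lid, 100 mm wide, 115 mm tall; origin centre of its foot. Leave alone.
- scoop: Steel measuring scoop, about 155 mm long, 32 mm high, on the counter near the robot; origin under the middle of its length. Leave alone.
- trivet: Folding aluminium trivet opened to a cross, 190 mm bars, 18 mm high; origin under its pivot. Leave alone.

How it is judged (in metres and radians):
On the way, in this order (a step that is already met when the one before it is completed fails the run):
1. all seven amber bottles stand upright on the carrier's floor, the keeper bar still open (horizontal distance between each of packed0_mid, packed1_mid, packed2_mid, packed3_mid, packed4_mid, amber0_mid, amber1_mid and carrier below 0.055 m and z of packed0_mid in the frame of carrier between 0.06 and 0.068 m and angle between each of packed0_mid, packed1_mid, packed2_mid, packed3_mid, packed4_mid, amber0_mid, amber1_mid's own z axis and vertical below 0.07 rad and z of packed1_mid in the frame of carrier between 0.06 and 0.068 m and z of packed2_mid in the frame of carrier between 0.06 and 0.068 m and z of packed3_mid in the frame of carrier between 0.06 and 0.068 m and z of packed4_mid in the frame of carrier between 0.06 and 0.068 m and z of amber0_mid in the frame of carrier between 0.06 and 0.068 m and z of amber1_mid in the frame of carrier between 0.06 and 0.068 m and value of joint keeper above 0.25 rad), for 0.2 s.
2. the keeper bar is home past its catch (value of joint keeper below 0.04 rad), for 0.2 s.
At the end, for the whole second after the job is handed in: All seven amber bottles stand in the carrier, foot on the floor within 4 mm, axis within 4 degrees of vertical and within 55 mm of the carrier's axis; the keeper bar is shut past its catch, within 0.04 rad of its stop (horizontal distance between each of packed0_mid, packed1_mid, packed2_mid, packed3_mid, packed4_mid, amber0_mid, amber1_mid and carrier below 0.055 m and z of packed0_mid in the frame of carrier between 0.06 and 0.068 m and angle between each of packed0_mid, packed1_mid, packed2_mid, packed3_mid, packed4_mid, amber0_mid, amber1_mid's own z axis and vertical below 0.07 rad and z of packed1_mid in the frame of carrier between 0.06 and 0.068 m and z of packed2_mid in the frame of carrier between 0.06 and 0.068 m and z of packed3_mid in the frame of carrier between 0.06 and 0.068 m and z of packed4_mid in the frame of carrier between 0.06 and 0.068 m and z of amber0_mid in the frame of carrier between 0.06 and 0.068 m and z of amber1_mid in the frame of carrier between 0.06 and 0.068 m and value of joint keeper below 0.04 rad); the robot touches nothing.
It fails at once if the green bottle is moved by more than 30 mm (distance of green_mid from where it was at the start of the episode above 0.03 m).
It fails at once if a mug, the jar, the scoop or the trivet is moved by more than 30 mm (distance of any of mug_white, mug_blue, jar, scoop, trivet from where it was at the start of the episode above 0.03 m).
It fails at once if amber bottle 0 is dropped or knocked (faster than 0.6 m/s while no finger touches it: a fall of about 20 mm) (contact force between the fingers and amber0 below 0.01 N and linear speed of amber0 above 0.6 m/s).
It fails at once if amber bottle 1 is dropped or knocked (faster than 0.6 m/s while no finger touches it: a fall of about 20 mm) (contact force between the fingers and amber1 below 0.01 N and linear speed of amber1 above 0.6 m/s).
It also fails if it takes over 72 s, if anything falls off the work surface, if the arm or the gripper's body presses on something with over 40 N, if the wrist force passes 120 N, or if a joint passes its speed limit or range.

## Working session

There is one attempt and no reset: what is moved stays moved. The work goes in short steps, Python scripts to look and compute and a tool call to move; the robot and the scene stay as the last step left them, time stands still between calls to the robot, and variables do not carry over. Pictures are saved under pics/ and viewed, and the job is handed in when it is done.

Besides the shell and the picture viewer there is one more tool, called after ">>>" by a JSON object that holds its "fn" and its "kwargs". send_rows: Moves the arm, as the interface text tells. Its arguments: {"type":"object","properties":{"deltas":{"type":"array"}},"required":["deltas"]}

```bash
mkdir -p pics; cat > h.py <<'E'
import numpy as np, cv2
from workcell import readout, eyes, job_done, spotter
def cal(n):
    c=eyes.get_calibration(n); return np.array(c["intrinsics"]),np.array(c["xyz"],float),np.array(c["attitude"],float)
def ray(n,uv,c=None):
    K,p,R=c or cal(n)
    d=np.linalg.inv(K)@np.array([uv[0],uv[1],1.]); d=R@np.array([d[0],-d[1],-d[2]]); return p,d/np.linalg.norm(d)
def onz(n,uv,z,c=None):
    p,d=ray(n,uv,c); return p+d*(z-p[2])/d[2]
def proj(n,X,c=None):
    K,p,R=c or cal(n); q=R.T@(np.array(X,float)-p); q=K@np.array([q[0],-q[1],-q[2]]); return q[:2]/q[2]
def tri(obs):
    A=np.zeros((3,3));b=np.zeros(3);L=[]
    for p,d in obs:
        M=np.eye(3)-np.outer(d,d);A+=M;b+=M@p
    X=np.linalg.solve(A,b)
    return X,[np.linalg.norm(np.cross(X-p,d)) for p,d in obs]
def snap(n,f):
    im=eyes.read_camera(n); cv2.imwrite(f"pics/{f}.png",im[:,:,::-1]); return im
E
python3 - <<'E'
from h import *
np.set_printoptions(precision=3,suppress=True)
print(eyes.get_calibration("scene").keys())
for n in("scene","top","wrist"):
    snap(n,n+"0"); print(n,*cal(n))
print(readout.state())
E
```

```text
dict_keys(['intrinsics', 'xyz', 'attitude'])
scene [[372.32    0.    257.786]
 [  0.    372.32  188.711]
 [  0.      0.      1.   ]] [1225.207  -87.059  959.53 ] [[ 0.247 -0.762  0.599]
 [ 0.969  0.202 -0.143]
 [-0.012  0.616  0.788]]
top [[350.763   0.    264.996]
 [  0.    350.763 191.008]
 [  0.      0.      1.   ]] [431.828  63.987 966.766] [[-0.029  0.983 -0.183]
 [-0.999 -0.036 -0.034]
 [-0.04   0.182  0.983]]
wrist [[307.3     0.    254.417]
 [  0.    307.3   191.613]
 [  0.      0.      1.   ]] [114.174 644.481 383.466] [[ 0.298 -0.905 -0.303]
 [ 0.955  0.282  0.097]
 [-0.002 -0.318  0.948]]
{'time_s': 0.15, 'joints': array([-1.335,  0.537, -0.004,  1.539,  0.003,  1.067, -0.071]), 'joint_vel': array([ 0.001, -0.001,  0.001, -0.002,  0.001,  0.001,  0.001]), 'tau': array([  0.002, -57.133,   0.992, -25.183,  -0.056,   0.015,   0.   ]), 'tcp_pos': array([193.09 , 620.165, 238.035]), 'tcp_rot': array([[-0.   ,  0.297,  0.955],
       [-0.001,  0.955, -0.297],
       [-1.   , -0.001,  0.   ]]), 'contact_force': array([0.489, 0.332, 0.755]), 'ft_torque': array([ 0.05 , -0.011, -0.005]), 'grip_width': 88.44762380700621}
```

View pics/scene0.png

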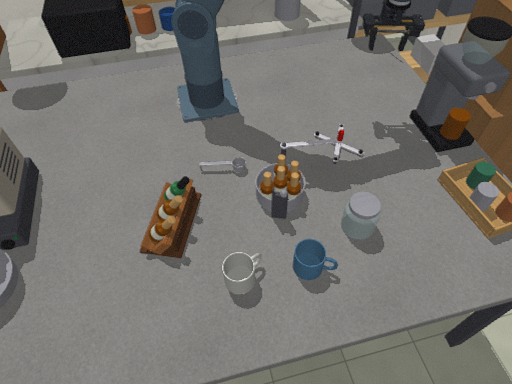

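View pics/top0.png

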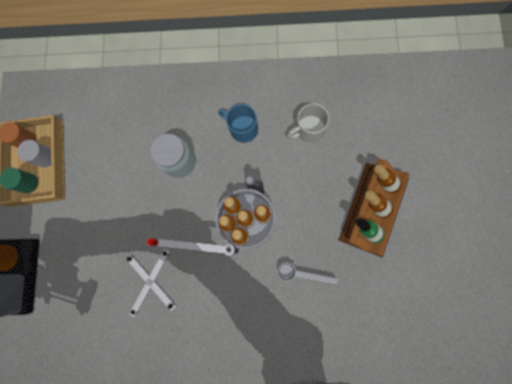

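View pics/wrist0.png

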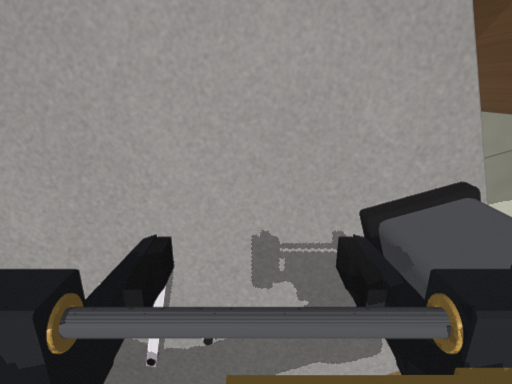

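```bash
python3 - <<'E'
from h import *
np.set_printoptions(precision=1,suppress=True)
for q in ["carrier","stand","keeper_knob","keeper_hinge","amber0_mid","packed0_mid","green_mid","mug_white","mug_blue"]:
    for n in("scene","top"):
        print(q,n,[(np.round(r["xy"],1).tolist(),round(r["conf"],2)) for r in spotter.tip_of(n,q)])
print(readout.state()["time_s"])
E
```

```text
carrier scene [([281.9, 195.1], 0.82)]
carrier top [([245.9, 217.9], 0.66)]
stand scene [([169.7, 219.2], 0.92), ([282.9, 149.3], 0.55)]
stand top [([375.7, 209.7], 0.61), ([377.2, 205.2], 0.34), ([243.2, 128.2], 0.34)]
keeper_knob scene [([341.3, 135.0], 0.65)]
keeper_knob top [([150.6, 241.8], 0.8)]
keeper_hinge scene [([339.7, 133.7], 0.72), ([284.7, 148.7], 0.68), ([279.7, 196.6], 0.26), ([279.2, 182.4], 0.22)]
keeper_hinge top [([231.5, 251.3], 0.57)]
amber0_mid scene [([169.2, 205.6], 0.69)]
amber0_mid top [([245.1, 125.5], 0.63)]
packed0_mid scene [([307.8, 262.4], 0.61), ([278.3, 177.9], 0.57)]
packed0_mid top [([248.6, 218.3], 0.64)]
green_mid scene [([178.9, 188.0], 0.7)]
green_mid top [([371.1, 230.4], 0.72)]
mug_white scene [([239.7, 281.7], 0.78)]
mug_white top [([305.7, 130.4], 0.56), ([152.5, 243.9], 0.32)]
mug_blue scene [([305.5, 265.1], 0.96), ([177.9, 185.9], 0.71)]
mug_blue top [([245.5, 126.3], 0.73)]
1.05
```

```bash
python3 - <<'E'
from h import *
np.set_printoptions(precision=1,suppress=True)
T={"carrier":((281.9,195.1),(245.9,217.9)),"stand":((169.7,219.2),(375.7,209.7)),"knob":((341.3,135),(150.6,241.8)),"hinge":((284.7,148.7),(231.5,251.3)),"green":((178.9,188),(371.1,230.4)),"p0":((278.3,177.9),(248.6,218.3)),"mw":((239.7,281.7),(305.7,130.4)),"mb":((305.5,265.1),(245.5,126.3))}
for k,(s,t) in T.items(): print(k,*tri([ray("scene",s),ray("top",t)]))
im=cv2.imread("pics/top0.png")
a=cv2.resize(im[170:270,190:290],None,fx=6,fy=6,interpolation=cv2.INTER_CUBIC)
b=cv2.resize(im[150:270,330:430],None,fx=5,fy=5,interpolation=cv2.INTER_CUBIC)
cv2.imwrite("pics/zc.png",a);cv2.imwrite("pics/zs.png",b)
s=cv2.imread("pics/scene0.png")
cv2.imwrite("pics/zsc.png",cv2.resize(s[140:270,130:320],None,fx=4,fy=4,interpolation=cv2.INTER_CUBIC))
E
```

```text
carrier [538.8 154.4  -3.2] [np.float64(1.9265244205738334), np.float64(1.926524420573747)]
stand [ 547.7 -203.6    7.8] [np.float64(0.6812324675363991), np.float64(0.6812324675364334)]
knob [472.9 362.  151.1] [np.float64(0.5780619310490416), np.float64(0.5780619310489276)]
hinge [447.1 183.3 111.4] [np.float64(4.880224587332757), np.float64(4.880224587332663)]
green [ 488.8 -162.2   77.3] [np.float64(5.505778195794036), np.float64(5.505778195794121)]
p0 [529.1 141.4  76.4] [np.float64(3.072768784776138), np.float64(3.072768784776097)]
mw [790.3 -33.6 -16.4] [np.float64(6.666630936927629), np.float64(6.666630936927667)]
mb [800.5 146.6  12.6] [np.float64(0.5589147326786761), np.float64(0.5589147326787955)]
```

View pics/zc.png

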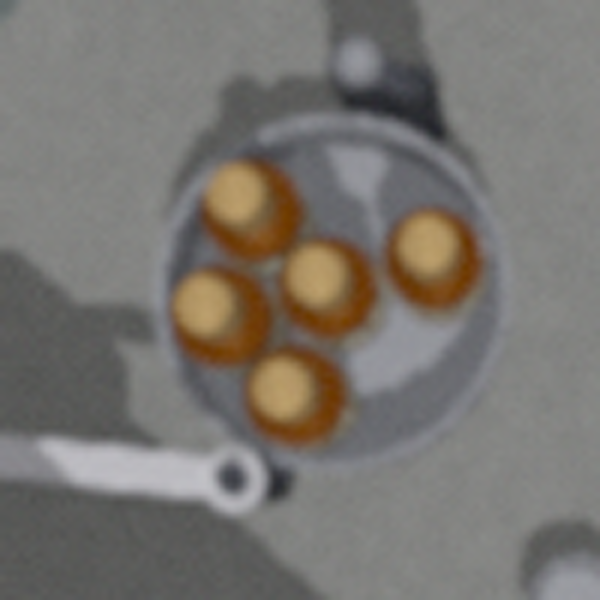

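View pics/zs.png

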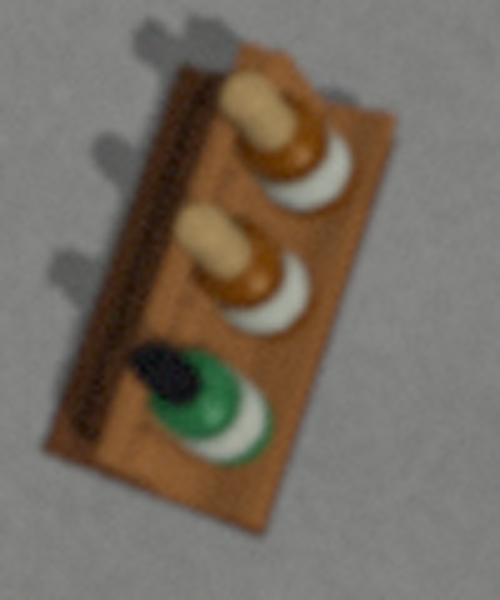

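View pics/zsc.png

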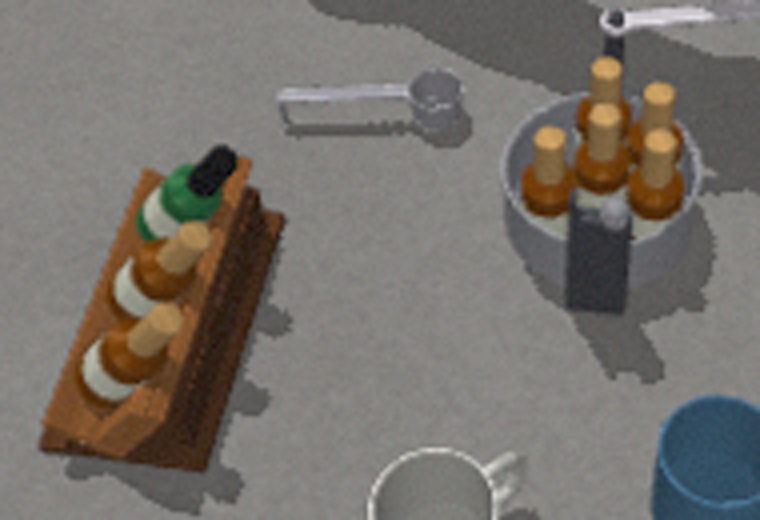

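```bash
python3 - <<'E'
from h import *
np.set_printoptions(precision=1,suppress=True)
t=lambda x,y:(x/5+330,y/5+150); s=lambda x,y:(x/4+130,y/4+140); c=lambda x,y:(x/6+190,y/6+170)
S={"A":(t(243,92),s(163,320)),"B":(t(200,225),s(195,238)),"G":(t(150,365),s(225,160))}
for k,(a,b) in S.items(): print(k,*tri([ray("top",a),ray("scene",b)]), onz("top",a,130))
print("hinge",onz("top",c(232,478),135), onz("scene",s(616,18),135),"catch",onz("top",c(358,62),130),onz("scene",s(614,208),130))
for k,p in enumerate([(320,275),(237,193),(430,243),(207,305),(282,388)]): print(k,onz("top",c(*p),124))
for k,p in enumerate([(603,118),(657,143),(550,140),(660,94),(606,68)]): print(k,onz("scene",s(*p),124))
L=[onz("top",c(*p),60) for p in [(155,290),(510,290),(332,112),(332,468)]]; print("rim",L,np.mean(L,0))
K=[onz("top",t(*p),12) for p in [(395,115),(262,530)]];print("stand front edge",K)
E
```

```text
A [ 634.5 -186.7  125.1] [np.float64(0.7019552441501403), np.float64(0.7019552441500956)] [ 633.4 -184.5  130. ]
B [ 570.  -159.3  123.6] [np.float64(0.8354810374002309), np.float64(0.8354810374001888)] [ 568.8 -158.5  130. ]
G [ 503.6 -130.1  122.1] [np.float64(1.2497121456612463), np.float64(1.2497121456612774)] [ 502.7 -129.6  130. ]
hinge [449.7 182.  135. ] [451.3 183.7 135. ] catch [615.6 129.4 130. ] [624.7 130.1 130. ]
0 [529.7 147.1 124. ]
1 [564.3 180.3 124. ]
2 [541.1 102.3 124. ]
3 [519.1 192.9 124. ]
4 [484.9 163.1 124. ]
0 [537.8 148.1 124. ]
1 [571.1 179.3 124. ]
2 [548.2 104.5 124. ]
3 [525.9 196.1 124. ]
4 [490.  164.6 124. ]
rim [array([533. , 225.4,  60. ]), array([527.8,  71.2,  60. ]), array([608.9, 146.8,  60. ]), array([454.3, 149.7,  60. ])] [531.  148.3  60. ]
stand front edge [array([ 645.6, -301. ,   12. ]), array([ 423.7, -208.7,   12. ])]
```

>>> {"fn": "send_rows", "kwargs": {"deltas": [88, -10, -20, 25, 0, 88, -20, -65, 80, 0, 88, -30, -115, 140, 0, 88, -40, -165, 200, 0, 88, -50, -212, 260, 0, 88, -60, -260, 320, 0, 88, -62, -305, 375, 0, 88, -62, -340, 418, 0]}}

```text
time_s: 2.05
tcp_pos: [452.3, 230.3, 298.1]
tcp_rot: [[0.001, 0.297, 0.955], [0.001, 0.955, -0.297], [-1.0, 0.001, 0.001]]
contact_force: [0.9, 0.9, 0.4]
grip_width: 87.8
```

>>> {"fn": "send_rows", "kwargs": {"deltas": [88, 0, -8, 10, 0, 88, 0, -10, 12, 0]}}

```text
time_s: 2.3
tcp_pos: [459.8, 218.6, 297.4]
tcp_rot: [[-0.0, 0.298, 0.954], [0.0, 0.954, -0.298], [-1.0, 0.0, -0.0]]
contact_force: [0.4, 0.9, -0.3]
grip_width: 87.8
```

```bash
python3 - <<'E'
from h import *
np.set_printoptions(precision=4,suppress=True)
s=readout.state(); print(s["time_s"],s["tcp_pos"],s["tcp_rot"])
c=cal("wrist"); im=snap("wrist","w1"); print(c)
np.savez("w1.npz",K=c[0],p=c[1],R=c[2])
for q in ["packed0_mid","keeper_hinge","carrier"]:
    print(q,[(np.round(r["xy"],1).tolist(),round(r["conf"],2)) for r in spotter.tip_of("wrist",q)])
E
```

```text
2.3 [459.7772 218.6379 297.3959] [[-0.0001  0.2983  0.9545]
 [ 0.0003  0.9545 -0.2983]
 [-1.      0.0003 -0.0002]]
(array([[307.2997,   0.    , 254.4169],
       [  0.    , 307.2997, 191.6134],
       [  0.    ,   0.    ,   1.    ]]), array([380.8802, 242.7912, 442.8207]), array([[ 0.299 , -0.905 , -0.3027],
       [ 0.9542,  0.2833,  0.0956],
       [-0.0007, -0.3175,  0.9483]]))
packed0_mid [([220.8, 224.0], 0.72), ([27.6, 276.0], 0.71)]
keeper_hinge [([222.5, 170.9], 0.83), ([221.2, 188.3], 0.41)]
carrier []
```

View pics/w1.png

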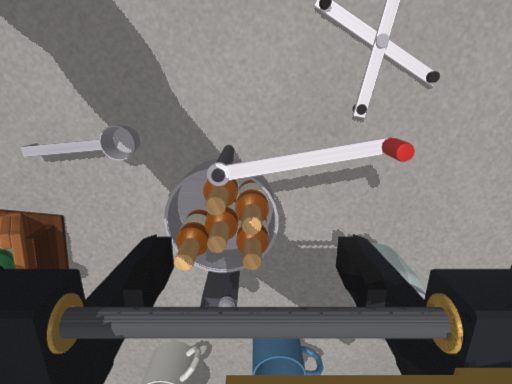

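```bash
python3 - <<'E'
import cv2
im=cv2.imread("pics/w1.png"); cv2.imwrite("pics/w1z.png",cv2.resize(im[140:310,150:290],None,fx=5,fy=5,interpolation=cv2.INTER_CUBIC)[:,:][:850])
cv2.imwrite("pics/w1z.png",cv2.resize(im[140:290,150:290],None,fx=4,fy=4,interpolation=cv2.INTER_CUBIC))
E
```

```text
(no output)
```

View pics/w1z.png

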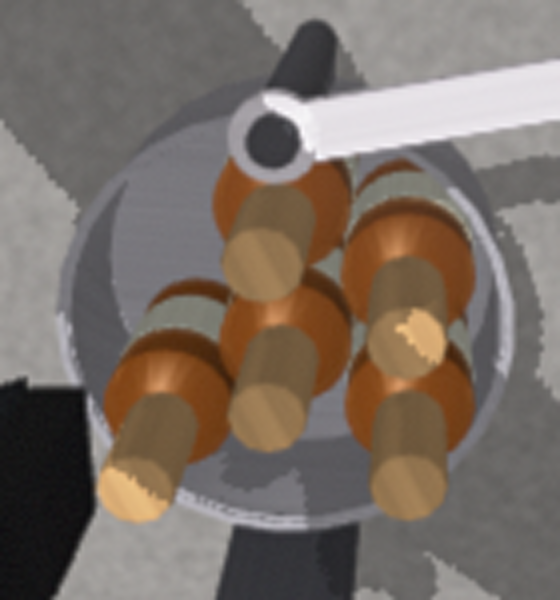

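```bash
python3 - <<'E'
from h import *
from scipy.optimize import least_squares
np.set_printoptions(precision=1,suppress=True)
f=np.load("w1.npz"); c=(f["K"],f["p"],f["R"])
z=lambda x,y:(x/4+150,y/4+140)
for k,p in [(0,(267,415)),(1,(408,487)),(2,(136,493)),(3,(406,342)),(4,(264,263))]: print(k,onz("w",z(*p),124,c)[:2])
print("hinge",onz("w",z(272,140),136,c))
rim=[(60,310),(513,320),(280,527),(120,440),(470,440),(75,240),(490,235),(175,135)]
P=np.array([onz("w",z(*p),60,c)[:2] for p in rim])
r=least_squares(lambda v:np.hypot(P[:,0]-v[0],P[:,1]-v[1])-v[2],[532,148,75]); print(r.x,r.fun)
E
```

```text
0 [530.5 149.9]
1 [565.4 181.7]
2 [543.3 104.1]
3 [520.4 195.4]
4 [485.7 165. ]
hinge [450.3 181.3 136. ]
[531.7 149.1  76.2] [ 0.9  0.2  1.8 -2.3 -0.7  0.4 -0.2 -0.1]
```

>>> {"fn": "send_rows", "kwargs": {"deltas": [88, 0, -25, 12, 1, 88, 0, -75, 38, 2, 88, 0, -125, 64, 3, 88, 0, -175, 89, 4, 88, 0, -225, 115, 5, 88, 0, -275, 140, 6, 88, 0, -315, 160, 6, 88, 0, -328, 167, 6]}}

```text
time_s: 3.5
tcp_pos: [520.7, -148.0, 297.5]
tcp_rot: [[-0.0, 0.4, 0.916], [-0.001, 0.916, -0.4], [-1.0, -0.001, 0.0]]
contact_force: [1.1, 0.2, 0.2]
grip_width: 87.9
```

>>> {"fn": "send_rows", "kwargs": {"deltas": [88, 0, 0, 0, 0, 88, 0, 0, 0, 0]}}

```text
time_s: 3.75
tcp_pos: [521.6, -142.2, 297.2]
tcp_rot: [[-0.0, 0.393, 0.919], [0.001, 0.919, -0.393], [-1.0, 0.001, -0.001]]
contact_force: [-0.1, -0.5, 0.5]
grip_width: 88.1
```

```bash
python3 - <<'E'
from h import *
np.set_printoptions(precision=4,suppress=True)
s=readout.state(); print(s["time_s"],s["tcp_pos"],s["tcp_rot"])
c=cal("wrist"); im=snap("wrist","w2"); print(c[1])
np.savez("w2.npz",K=c[0],p=c[1],R=c[2])
E
```

```text
3.75 [ 521.5793 -142.1904  297.195 ] [[-0.0004  0.3933  0.9194]
 [ 0.0011  0.9194 -0.3933]
 [-1.      0.0008 -0.0008]]
[ 445.6406 -110.2561  442.6884]
```

View pics/w2.png

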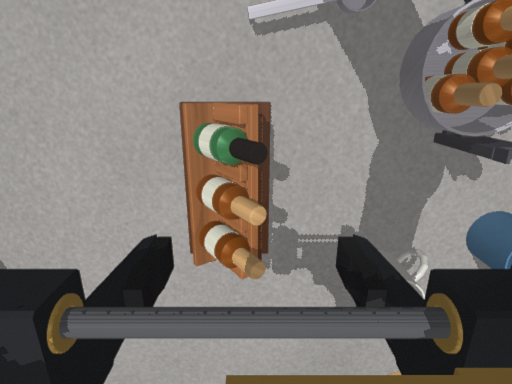

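```bash
python3 - <<'E'
import cv2
im=cv2.imread("pics/w2.png"); cv2.imwrite("pics/w2z.png",cv2.resize(im[95:285,170:290],None,fx=3.1,fy=3.1,interpolation=cv2.INTER_CUBIC))
E
```

```text
(no output)
```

View pics/w2z.png

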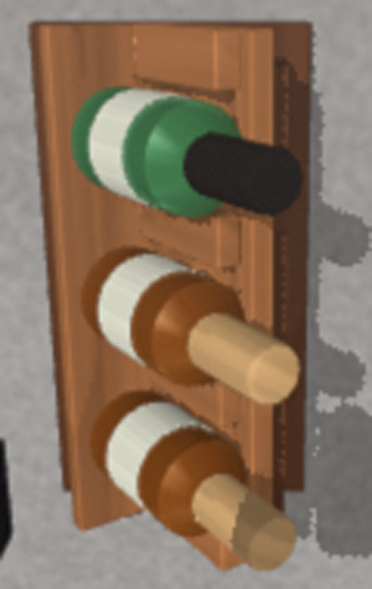

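```bash
python3 - <<'E'
from h import *
np.set_printoptions(precision=1,suppress=True)
f=np.load("w2.npz"); c=(f["K"],f["p"],f["R"])
z=lambda x,y:(x/3.1+170,y/3.1+95)
Q={}
for k,p in [("G",(283,180)),("B",(273,372)),("A",(268,540))]: Q[k]=onz("w",z(*p),128,c); print(k,Q[k], tri([ray("w",z(*p),c),ray("scene",{"A":(170.8,220),"B":(178.8,199.5),"G":(186.3,180)}[k])]))
d=Q["A"]-Q["G"]; print(np.linalg.norm(d),np.degrees(np.arctan2(d[1],d[0])))
for a,b,zz in [((32,22),(70,490),20),((312,22),(303,490),10)]:
    e=onz("w",z(*b),zz,c)-onz("w",z(*a),zz,c); print(np.degrees(np.arctan2(e[1],e[0])),np.linalg.norm(e))
E
```

```text
G [ 506.4 -128.6  128. ] (array([ 506.9, -128.7,  125.3]), [np.float64(0.07518545462602372), np.float64(0.07518545462608475)])
B [ 569.  -158.8  128. ] (array([ 570.6, -158.9,  124. ]), [np.float64(0.532970445082326), np.float64(0.5329704450822581)])
A [ 631.9 -187.6  128. ] (array([ 633.9, -187.9,  124.6]), [np.float64(0.5244682265033409), np.float64(0.5244682265033672)])
138.65644793549492 -25.153581779891045
-22.7383646584717 225.45455591294294
-23.389107158224288 230.76555992395907
```

>>> {"fn": "send_rows", "kwargs": {"deltas": [88, 20, -2, 20, 0, 88, 45, -5, 60, 0, 88, 75, -8, 100, 0, 88, 97, -11, 120, 0, 88, 97, -11, 120, 0, 88, 97, -11, 120, 0]}}

```text
time_s: 4.55
tcp_pos: [627.5, -200.4, 201.2]
tcp_rot: [[0.0, 0.394, 0.919], [0.0, 0.919, -0.394], [-1.0, 0.001, 0.0]]
contact_force: [0.0, 0.4, 0.4]
grip_width: 88.2
```

>>> {"fn": "send_rows", "kwargs": {"deltas": [88, 20, 0, 0, 0, 88, 50, 0, 0, 0, 88, 80, 0, 0, 0, 88, 97, 0, 0, 0, 88, 97, 0, 0, 0, 60, 97, 0, 0, 0, 55, 97, 0, 0, 0, 55, 97, 0, 0, 0]}}

```text
time_s: 5.55
tcp_pos: [628.0, -201.7, 104.2]
tcp_rot: [[0.001, 0.395, 0.919], [-0.0, 0.919, -0.395], [-1.0, 0.0, 0.001]]
contact_force: [0.3, -0.5, -0.5]
grip_width: 60.1
```

```bash
python3 - <<'E'
from h import *
c=cal("wrist"); im=snap("wrist","w3"); b=snap("scene","s3");a=snap("top","t3")
cv2.imwrite("pics/s3z.png",cv2.resize(b[130:270,120:240][:,:,::-1],None,fx=4,fy=4,interpolation=cv2.INTER_CUBIC))
E
```

```text
(no output)
```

View pics/w3.png

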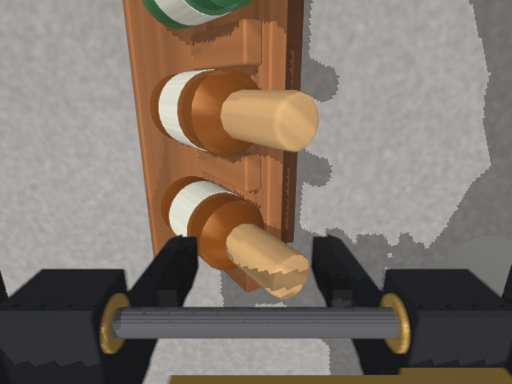

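View pics/s3z.png

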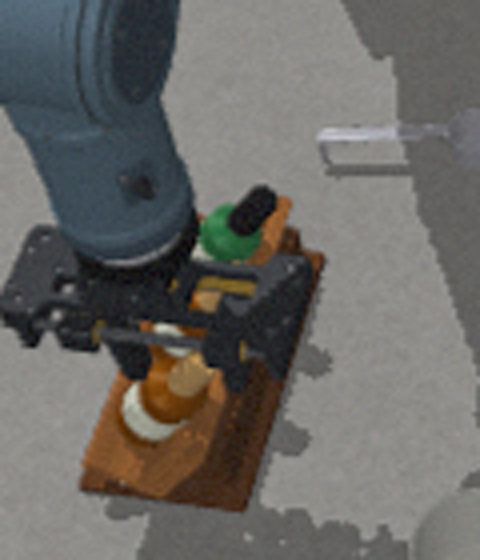

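>>> {"fn": "send_rows", "kwargs": {"deltas": [45, 0, 0, 0, 0, 38, 0, 0, 0, 0, 38, 0, 0, 0, 0]}}

```text
time_s: 6.08
tcp_pos: [628.2, -201.5, 104.0]
tcp_rot: [[0.001, 0.395, 0.919], [-0.0, 0.919, -0.395], [-1.0, 0.0, 0.001]]
contact_force: [1.1, 1.4, 5.2]
grip_width: 38.1
```

>>> {"fn": "send_rows", "kwargs": {"deltas": [32, 0, 0, 0, 0, 24, -8, -3, 0, 0, 20, -18, -8, 0, 0, 20, -30, -14, 0, 0, 20, -45, -20, 0, 0, 20, -60, -25, 0, 0, 20, -75, -30, 0, 0, 20, -90, -30, 0, 0]}}

```text
time_s: 7.08
tcp_pos: [615.6, -229.5, 194.6]
tcp_rot: [[0.0, 0.396, 0.918], [-0.0, 0.918, -0.396], [-1.0, 0.0, 0.0]]
contact_force: [-0.3, 0.3, -1.1]
grip_width: 24.1
```

```bash
python3 - <<'E'
from h import *
im=snap("wrist","w4"); b=snap("scene","s4")
cv2.imwrite("pics/s4z.png",cv2.resize(b[130:270,120:240][:,:,::-1],None,fx=4,fy=4,interpolation=cv2.INTER_CUBIC))
print(readout.state()["contact_force"])
E
```

```text
[ 0.12074509  0.00956642 -1.58435891]
```

View pics/w4.png

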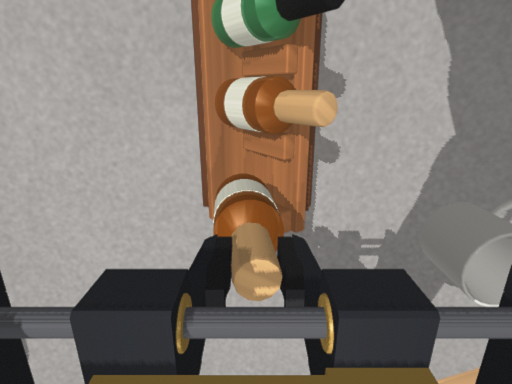

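View pics/s4z.png

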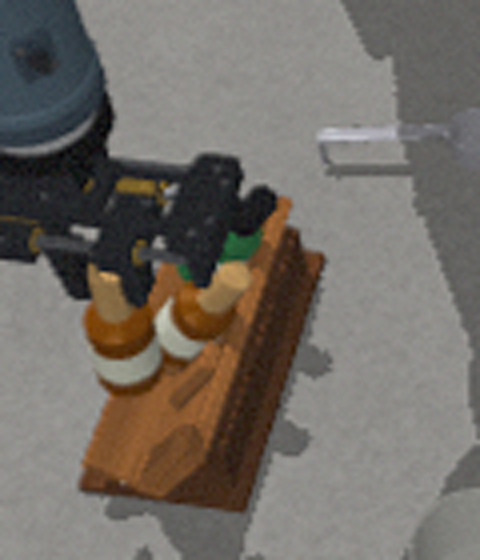

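```bash
python3 - <<'E'
from h import *
np.set_printoptions(precision=1,suppress=True)
s=readout.state(); t=s["tcp_pos"]; c=cal("wrist"); R=s["tcp_rot"]
im=cv2.imread("pics/w4.png"); sc=cv2.imread("pics/s4.png")
for h in (30,34,38,42): print(h,proj("wrist",t+[0,0,h],c))
H=38
def circ(img,n,c,z,r,col):
    P=np.array([proj(n,t+np.array([r*np.cos(a),r*np.sin(a),z]),c) for a in np.linspace(0,6.3,40)]); cv2.polylines(img,[np.round(P*8).astype(np.int32)],False,col,1,shift=3)
big=cv2.resize(im[150:310,180:330],None,fx=1,fy=1)
for z,r,col in [(H,12,(0,255,0)),(H-44,12,(255,0,0)),(H-52,22,(255,0,255)),(H-120,22,(255,255,0))]:
    circ(im,"wrist",c,z,r,col); circ(sc,"scene",cal("scene"),z,r,col)
cv2.imwrite("pics/w4o.png",cv2.resize(im[150:310,160:350],None,fx=4,fy=3.7)); cv2.imwrite("pics/s4o.png",cv2.resize(sc[170:240,120:200],None,fx=7,fy=7))
E
```

```text
30 [255.8 286. ]
34 [255.8 291.7]
38 [255.9 297.7]
42 [255.9 304.1]
```

View pics/w4o.png

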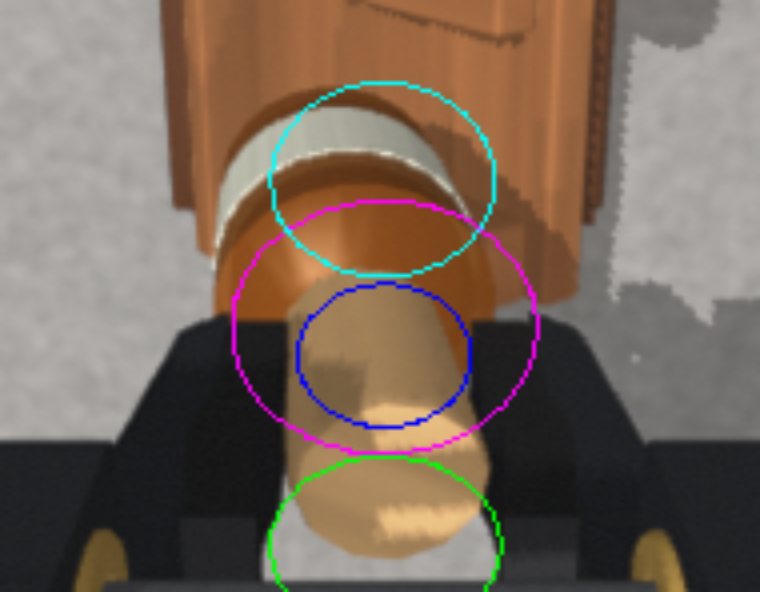

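View pics/s4o.png

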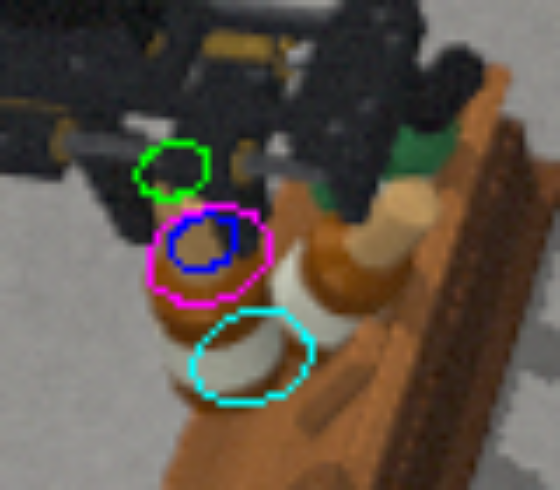

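>>> {"fn": "send_rows", "kwargs": {"deltas": [20, -25, 0, 0, 0, 20, -50, 5, -2, 0, 20, -60, 35, -20, -1, 20, -60, 80, -45, -2, 20, -60, 130, -73, -3, 20, -60, 180, -101, -4, 20, -60, 230, -129, -5, 20, -60, 275, -155, -6]}}

```text
time_s: 8.18
tcp_pos: [581.3, 87.5, 253.1]
tcp_rot: [[-0.001, 0.295, 0.955], [0.0, 0.955, -0.295], [-1.0, 0.0, -0.001]]
contact_force: [0.9, -0.1, -2.3]
grip_width: 24.2
```

```bash
python3 - <<'E'
from h import *
print(readout.state()["tcp_pos"],readout.state()["tcp_rot"][:,1])
E
```

```text
[581.29681659  87.47685601 253.05994489] [2.95318595e-01 9.55398790e-01 2.83459747e-04]
```

>>> {"fn": "send_rows", "kwargs": {"deltas": [20, 0, 0, 0, -1, 20, 0, 0, 0, -1, 20, 0, 0, 0, -1]}}

```text
time_s: 8.55
tcp_pos: [582.2, 82.9, 253.3]
tcp_rot: [[-0.0, 0.283, 0.959], [-0.001, 0.959, -0.283], [-1.0, -0.001, 0.0]]
contact_force: [-0.1, -0.0, -2.3]
grip_width: 23.6
```

```bash
cat > chk.py <<'E'
import sys
from h import *
np.set_printoptions(precision=2,suppress=True)
tag=sys.argv[1]; H=float(sys.argv[2])
s=readout.state(); t=s["tcp_pos"]; print(t,s["tcp_rot"][:,1],s["time_s"])
cs={n:cal(n) for n in("wrist","scene","top")}
for n in cs:
    im=snap(n,f"{tag}_{n}")[:,:,::-1].copy(); c=cs[n]
    p=proj(n,t,c); 
    w,f=(150,4) if n=="wrist" else (90,6)
    x0=int(np.clip(p[0]-w/2,0,512-w)); y0=int(np.clip(p[1]-w/2,0,384-w))
    big=cv2.resize(im[y0:y0+w,x0:x0+w],None,fx=f,fy=f,interpolation=cv2.INTER_CUBIC)
    cv2.imwrite(f"pics/{tag}_{n}_r.png",big)
    for z,r,col in [(H,12,(0,255,0)),(H-52,22,(255,0,255)),(H-120,22,(255,255,0))]:
        P=np.array([proj(n,t+np.array([r*np.cos(a),r*np.sin(a),z]),c) for a in np.linspace(0,6.3,40)])
        cv2.polylines(big,[np.round((P-[x0,y0])*f*8+f*4).astype(np.int32)],False,col,1,shift=3)
    cv2.imwrite(f"pics/{tag}_{n}_z.png",big); print(n,x0,y0,f)
E
python3 chk.py c5 30
```

```text
[582.17  82.91 253.29] [ 0.28  0.96 -0.  ] 8.55
wrist 180 176 4
scene 218 109 6
top 222 137 6
```

View pics/c5_wrist_z.png

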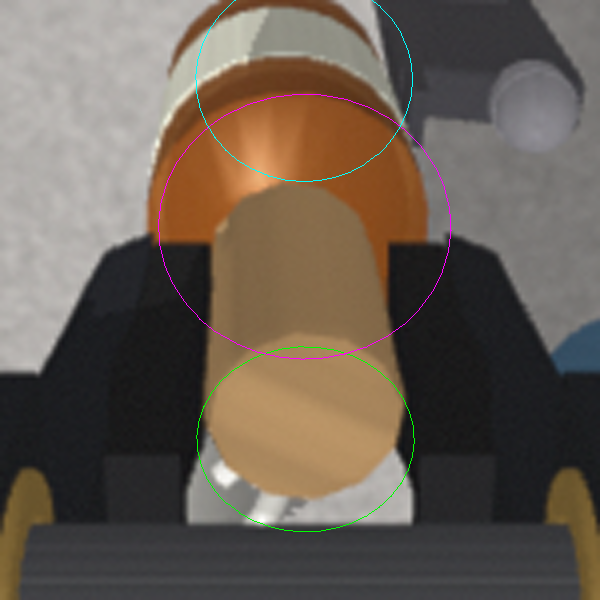

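View pics/c5_scene_z.png

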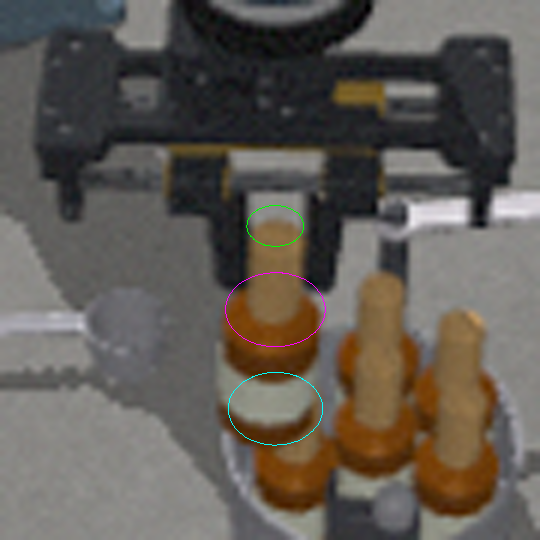

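View pics/c5_top_z.png

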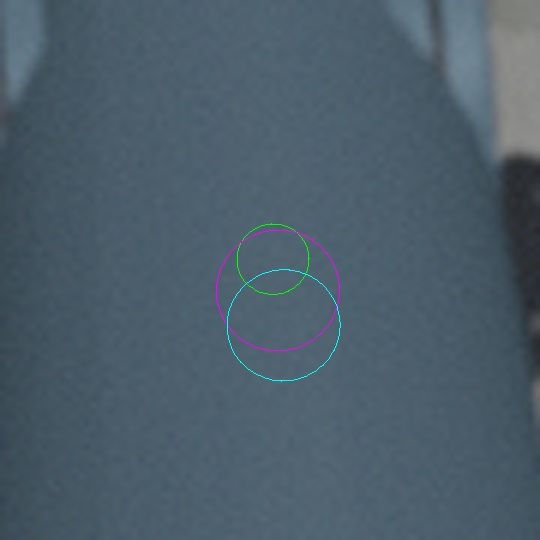

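```bash
cat > ov.py <<'E'
import sys
from h import *
# usage: tag H ty tz(deg: foot toward +y/+z tool)
tag=sys.argv[1];H,ty,tz=map(float,sys.argv[2:5]); info={"c5":{"wrist":(180,176,4),"scene":(218,109,6)}}[tag]
s=readout.state();t=s["tcp_pos"];R=s["tcp_rot"]
a=-R[:,0]-np.tan(np.radians(ty))*R[:,1]-np.tan(np.radians(tz))*R[:,2]; a/=np.linalg.norm(a)
e1=np.cross(a,[1,0,0]);e1/=np.linalg.norm(e1);e2=np.cross(a,e1); out=[]
for n,(x0,y0,f) in info.items():
    big=cv2.imread(f"pics/{tag}_{n}_r.png");c=cal(n)
    g=t+np.array([0,0,19.])
    for h,r,col in [(120,12,(0,255,0)),(76,12,(0,255,0)),(68,22,(255,0,255)),(4,22,(255,255,0))]:
        o=g+a*(h-120+H-19)
        P=np.array([proj(n,o+r*(np.cos(q)*e1+np.sin(q)*e2),c) for q in np.linspace(0,6.3,60)])
        cv2.polylines(big,[np.round((P-[x0,y0])*f*8+f*4).astype(np.int32)],False,col,1,shift=3)
    out.append(cv2.resize(big,(400,400)))
cv2.imwrite("pics/ov.png",np.hstack(out))
E
python3 ov.py c5 26 -3.5 0
```

```text
(no output)
```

View pics/ov.png

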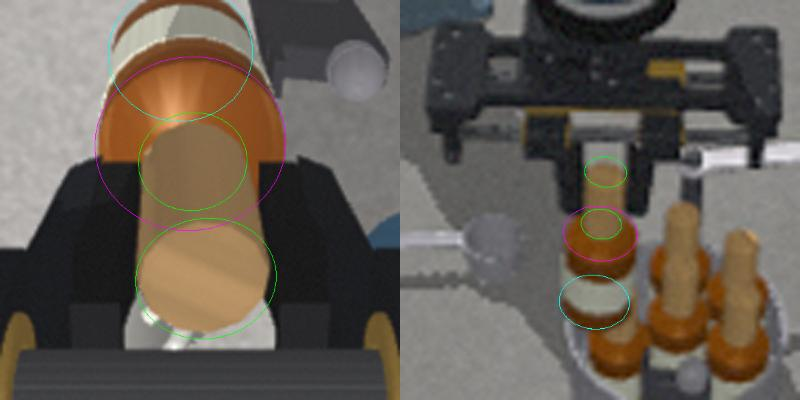

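```bash
python3 ov.py c5 21 -3.5 0; cp pics/ov.png pics/ova.png;python3 ov.py c5 22 -3.5 -4; cp pics/ov.png pics/ovb.png; python3 -c "
import cv2,numpy as np
cv2.imwrite('pics/ovc.png',cv2.resize(np.vstack([cv2.imread('pics/ova.png')[:,:650],cv2.imread('pics/ovb.png')[:,:650]]),(480,590)))"
```

```text
(no output)
```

View pics/ovc.png

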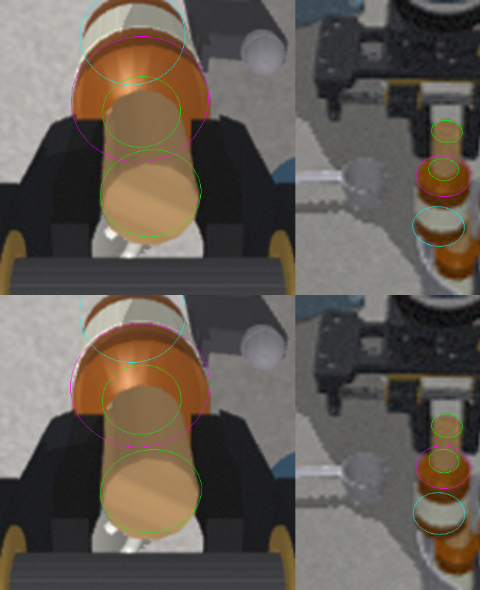

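```bash
cat > fit.py <<'E'
import sys
from h import *
from scipy.optimize import least_squares
np.set_printoptions(precision=2,suppress=True)
# picks: (cam, kind, px) fit params: top offset y,z ; H; ty,tz
tag=sys.argv[1]
def run(picks,s=None):
    s=readout.state();t=s["tcp_pos"];R=s["tcp_rot"];cs={n:cal(n) for n in("wrist","scene")}
    def pts(v,n,h,r):
        oy,oz,H,ty,tz=v
        a=-R[:,0]-ty*R[:,1]-tz*R[:,2]; a/=np.linalg.norm(a)
        top=t+np.array([0,0,H])+oy*R[:,1]+oz*R[:,2]
        o=top+a*(h-120); e1=np.cross(a,[1,0,0]);e1/=np.linalg.norm(e1);e2=np.cross(a,e1)
        return np.array([proj(n,o+r*(np.cos(q)*e1+np.sin(q)*e2),cs[n]) for q in np.linspace(0,6.28,90)])
    def res(v):
        out=[]
        for n,k,h,r,px in picks:
            P=pts(v,n,h,r)
            if k=="c": m=P.mean(0); out+=list((m-px)*1.0)
            elif k=="L": i=np.argmin(P[:,0]);out.append(P[i,0]-px)
            elif k=="Rt": i=np.argmax(P[:,0]);out.append(P[i,0]-px)
            elif k=="T": out.append(P[:,1].min()-px)
            elif k=="Bm": out.append(P[:,1].max()-px)
        return np.array(out)
    r=least_squares(res,[0,0,25,0,0],loss="soft_l1"); v=r.x
    print("top off y,z",v[:2],"H",v[2],"tilt deg y,z",np.degrees(v[3:]),"foot off y,z",v[0]+v[3]*120,v[1]+v[4]*120); print(res(v)); return v,pts
E
python3 - <<'E'
import cv2
im=cv2.imread("pics/c5_wrist.png");cv2.imwrite("pics/cw.png",cv2.resize(im[150:310,190:310],None,fx=3.7,fy=3.7,interpolation=cv2.INTER_CUBIC))
im=cv2.imread("pics/c5_scene.png");cv2.imwrite("pics/cs.png",cv2.resize(im[135:195,240:290],None,fx=9,fy=9,interpolation=cv2.INTER_CUBIC))
E
```

```text
(no output)
```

View pics/cw.png

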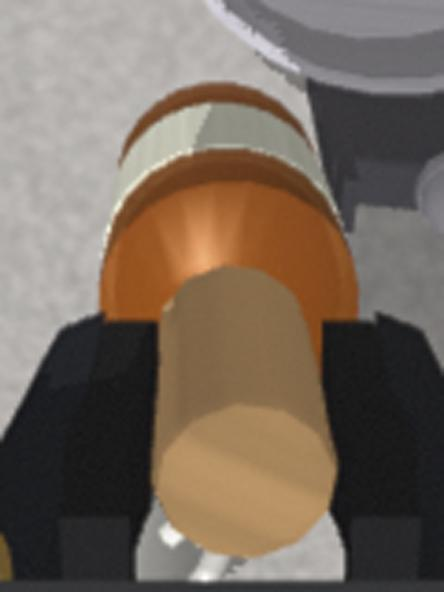

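View pics/cs.png

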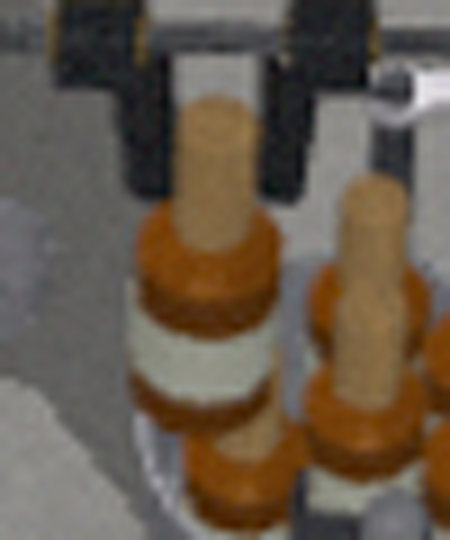

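```bash
python3 - x <<'E'
from fit import *
w=lambda x:x/3.7+190; wy=lambda y:y/3.7+150; s=lambda x:x/9+240; sy=lambda y:y/9+135
p=[("wrist","L",120,12,w(152)),("wrist","Rt",120,12,w(338)),("wrist","T",120,12,wy(403)),("wrist","Bm",120,12,wy(557)),
("wrist","L",68,22,w(100)),("wrist","Rt",68,22,w(358)),("wrist","T",68,22,wy(180)),("wrist","T",4,22,wy(84)),
("scene","L",120,12,s(173)),("scene","Rt",120,12,s(262)),("scene","T",120,12,sy(95)),("scene","L",68,22,s(138)),("scene","Rt",68,22,s(283)),("scene","Bm",68,22,sy(312)),("scene","Bm",4,22,sy(428)),("scene","L",4,22,s(130)),("scene","Rt",4,22,s(268))]
run(p)
E
```

```text
top off y,z [0.27 3.22] H 21.170391563815492 tilt deg y,z [-2.51  0.03] foot off y,z -4.991827726008374 3.2895730291293868
[-0.22  0.3  -1.02  0.97  0.36  0.19  0.37 -0.62 -0.33 -0.8   0.4  -0.88
 -0.43 -0.38  1.97 -0.56 -0.13]
```

>>> {"fn": "send_rows", "kwargs": {"deltas": [20, 0, 20, -8, 0, 20, 0, 45, -18, 0, 20, 0, 52, -20, 0, 20, 0, 52, -20, 0, 20, 20, 52, -20, 0, 20, 45, 52, -20, 0, 20, 65, 52, -20, 0, 20, 65, 52, -20, 0]}}

```text
time_s: 9.7
tcp_pos: [576.6, 138.3, 187.2]
tcp_rot: [[-0.003, 0.282, 0.959], [-0.002, 0.959, -0.282], [-1.0, -0.003, -0.002]]
contact_force: [1.1, 0.7, -1.9]
grip_width: 23.2
```

```bash
python3 chk.py c6 21
```

```text
[576.62 138.29 187.16] [ 0.28  0.96 -0.  ] 9.7
wrist 180 176 4
scene 237 120 6
top 199 146 6
```

View pics/c6_scene_r.png

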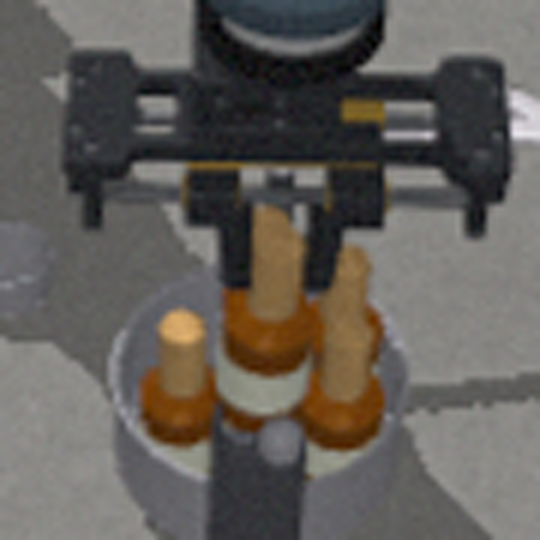

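View pics/c6_wrist.png

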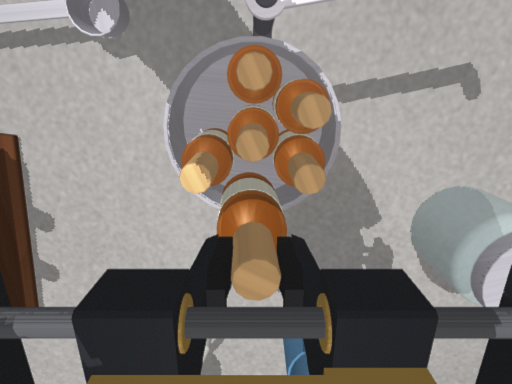

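```bash
python3 - <<'E'
from h import *
np.set_printoptions(precision=1,suppress=True)
c=cal("wrist")
P={k:onz("w",p,124,c)[:2] for k,p in {"p0":(253,143),"p1":(311,178.5),"p2":(196,178.5),"p3":(314,110.5),"p4":(255,71)}.items()};print(P)
rim=[(165,120),(340,120),(253,36),(195,180),(185,65),(322,65)]
print([onz("w",p,60,c)[:2] for p in rim])
from scipy.optimize import least_squares
Q=np.array([onz("w",p,60,c)[:2] for p in rim]);r=least_squares(lambda v:np.hypot(Q[:,0]-v[0],Q[:,1]-v[1])-75,[532,148]);print(r.x,r.fun)
s=readout.state();t=s["tcp_pos"]
print("held shoulder predicted",[proj("w",t+np.array([0,0,21-52])+22*np.array([np.cos(a),np.sin(a),0]),c) for a in np.radians([73.6,253.6,163.6])])
E
```

```text
{'p0': array([532.6, 151.2]), 'p1': array([568.6, 183.7]), 'p2': array([545.5, 105. ]), 'p3': array([523.3, 196.2]), 'p4': array([488.8, 165.5])}
[array([501.9,  79.7]), array([545.1, 226.5]), array([460.1, 172.3]), array([560.8,  86.2]), array([465. , 112.2]), array([497., 221.])]
[529.4 152.2] [ 2.6  1.  -2.8 -1.9  0.9  1.1]
held shoulder predicted [array([290.4, 226.9]), array([220.5, 226.9]), array([255.5, 193.9])]
```

>>> {"fn": "send_rows", "kwargs": {"deltas": [20, 5, 2, 0, 0, 20, 12, 2, 0, 0, 20, 20, 2, 0, 0, 20, 28, 2, 0, 0, 20, 36, 2, 0, 0]}}

```text
time_s: 10.48
tcp_pos: [577.9, 142.2, 151.7]
tcp_rot: [[-0.0, 0.28, 0.96], [-0.0, 0.96, -0.28], [-1.0, -0.0, -0.0]]
contact_force: [0.5, 0.5, -1.2]
grip_width: 23.5
```

>>> {"fn": "send_rows", "kwargs": {"deltas": [20, 8, -1, 0, 0, 20, 16, -1, 0, 0, 20, 24, -1, 0, 0, 20, 32, -1, 0, 0, 20, 38, -1, 0, 0]}}

```text
time_s: 11.1
tcp_pos: [577.6, 141.2, 113.8]
tcp_rot: [[-0.0, 0.281, 0.96], [-0.0, 0.96, -0.281], [-1.0, -0.0, -0.0]]
contact_force: [0.1, -0.2, -1.8]
grip_width: 23.5
```

```bash
python3 chk.py c7 21
```

```text
[577.63 141.17 113.81] [ 0.28  0.96 -0.  ] 11.1
wrist 180 176 4
scene 237 137 6
top 200 151 6
```

View pics/c7_scene_r.png

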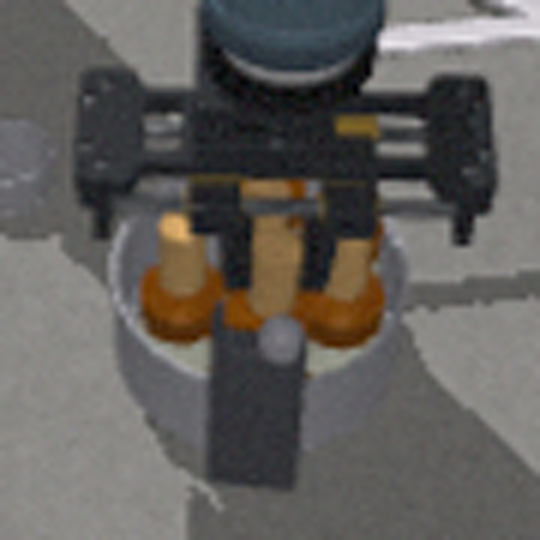

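View pics/c7_wrist.png

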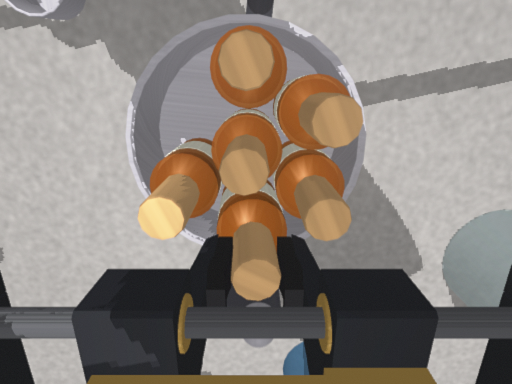

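>>> {"fn": "send_rows", "kwargs": {"deltas": [20, 3, -1, 0, 0, 20, 6, -1, 0, 0, 20, 9, -1, 0, 0]}}

```text
time_s: 11.62
tcp_pos: [577.5, 140.2, 105.3]
tcp_rot: [[0.0, 0.281, 0.96], [0.0, 0.96, -0.281], [-1.0, 0.0, 0.0]]
contact_force: [0.5, -0.5, -1.2]
grip_width: 23.3
```

>>> {"fn": "send_rows", "kwargs": {"deltas": [20, 2, 0, 0, 0, 20, 4, 0, 0, 0]}}

```text
time_s: 11.88
tcp_pos: [577.4, 140.3, 101.2]
tcp_rot: [[-0.0, 0.281, 0.96], [0.0, 0.96, -0.281], [-1.0, 0.0, -0.0]]
contact_force: [-0.1, 0.3, -1.6]
grip_width: 23.5
```

>>> {"fn": "send_rows", "kwargs": {"deltas": [20, 1.5, 0, 0, 0, 20, 3, 0, 0, 0]}}

```text
time_s: 12.12
tcp_pos: [578.6, 140.1, 99.4]
tcp_rot: [[0.002, 0.281, 0.96], [0.0, 0.96, -0.281], [-1.0, 0.001, 0.002]]
contact_force: [-1.0, -0.9, 12.8]
grip_width: 23.4
```

>>> {"fn": "send_rows", "kwargs": {"deltas": [25, -0.5, 0, 0, 0, 27, -1, -1, 0, 0, 31, -1, -2, 0, 0, 34, -1, -3, 0, 0, 34, -1, -3, 0, 0]}}

```text
time_s: 12.75
tcp_pos: [576.5, 137.3, 99.3]
tcp_rot: [[-0.0, 0.281, 0.96], [-0.0, 0.96, -0.281], [-1.0, -0.0, -0.0]]
contact_force: [-0.1, 0.3, 0.5]
grip_width: 34.0
```

```bash
python3 chk.py c8 24
```

```text
[576.54 137.29  99.34] [ 0.28  0.96 -0.  ] 12.75
wrist 180 176 4
scene 235 140 6
top 202 153 6
```

View pics/c8_scene_r.png

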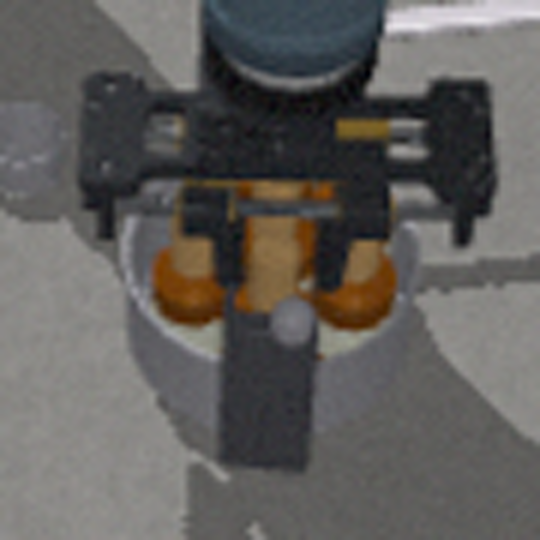

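View pics/c8_wrist.png

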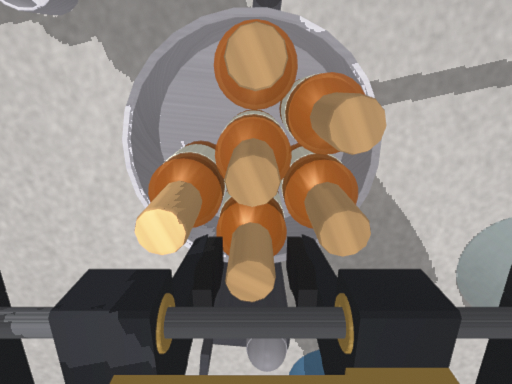

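>>> {"fn": "send_rows", "kwargs": {"deltas": [34, -10, 0, 0, 0, 34, -40, 0, 0, 0, 34, -90, 0, 0, 0, 34, -140, -3, -5, 0, 50, -180, -30, -20, 0, 80, -200, -70, -30, 2, 88, -200, -120, -30, 4, 88, -200, -120, -30, 5]}}

```text
time_s: 13.9
tcp_pos: [513.4, 26.4, 300.7]
tcp_rot: [[0.001, 0.37, 0.929], [-0.0, 0.929, -0.37], [-1.0, 0.0, 0.001]]
contact_force: [-0.4, -0.1, 0.4]
grip_width: 71.6
```

```bash
python3 - <<'E'
from h import *
s=readout.state();print(s["tcp_pos"],s["tcp_rot"][:,1]);c=cal("wrist")
np.savez("w9.npz",K=c[0],p=c[1],R=c[2]); snap("wrist","w9");im=snap("scene","s9")
cv2.imwrite("pics/s9z.png",cv2.resize(im[140:240,220:330][:,:,::-1],None,fx=6,fy=6,interpolation=cv2.INTER_CUBIC))
E
```

```text
[513.36577271  26.44950863 300.71392306] [3.69860412e-01 9.29087315e-01 1.93646979e-04]
```

View pics/s9z.png

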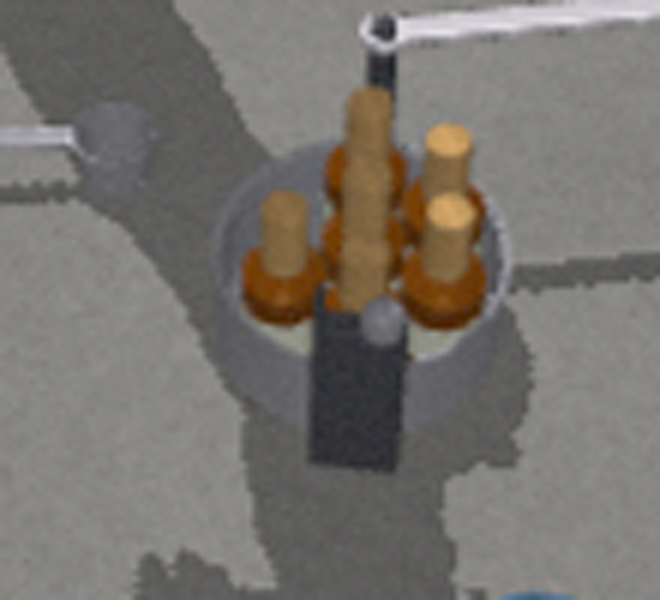

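View pics/w9.png

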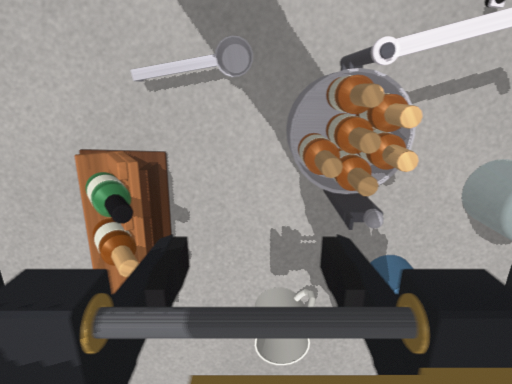

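>>> {"fn": "send_rows", "kwargs": {"deltas": [88, 5, -20, 15, 0.5, 88, 25, -60, 45, 1, 88, 50, -100, 73, 1.5, 88, 75, -140, 102, 2, 88, 100, -166, 120, 2, 88, 100, -166, 120, 2, 88, 100, -166, 120, 2]}}

```text
time_s: 14.88
tcp_pos: [566.4, -165.6, 199.5]
tcp_rot: [[0.0, 0.393, 0.919], [0.001, 0.919, -0.393], [-1.0, 0.001, -0.0]]
contact_force: [0.8, 0.8, 0.5]
grip_width: 87.6
```

>>> {"fn": "send_rows", "kwargs": {"deltas": [88, 20, -4, 0, 0, 88, 50, -7, 0, 0, 88, 80, -7, 0, 0, 80, 96, -7, 0, 0, 65, 96, -7, 0, 0, 55, 96, -7, 0, 0, 45, 96, -7, 0, 0, 45, 96, -7, 0, 0]}}

```text
time_s: 15.88
tcp_pos: [563.6, -173.8, 104.1]
tcp_rot: [[0.002, 0.395, 0.919], [0.0, 0.919, -0.395], [-1.0, 0.001, 0.001]]
contact_force: [0.8, 1.6, 0.5]
grip_width: 45.2
```

```bash
python3 - <<'E'
from h import *
snap("wrist","w10")
E
```

```text
(no output)
```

View pics/w10.png

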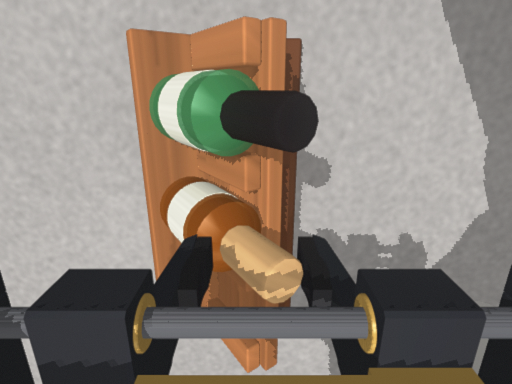

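>>> {"fn": "send_rows", "kwargs": {"deltas": [38, 0, 0, 0, 0, 32, 0, 0, 0, 0, 24, -8, -3, 0, 0, 20, -18, -8, 0, 0, 20, -30, -14, 0, 0, 20, -45, -20, 0, 0, 20, -65, -27, 0, 0, 20, -90, -30, 0, 0]}}

```text
time_s: 16.92
tcp_pos: [550.9, -201.4, 194.6]
tcp_rot: [[0.0, 0.395, 0.918], [0.001, 0.918, -0.395], [-1.0, 0.001, -0.0]]
contact_force: [0.5, 0.4, -2.0]
grip_width: 23.9
```

```bash
python3 - <<'E'
from h import *
snap("wrist","w11")
E
```

```text
(no output)
```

View pics/w11.png

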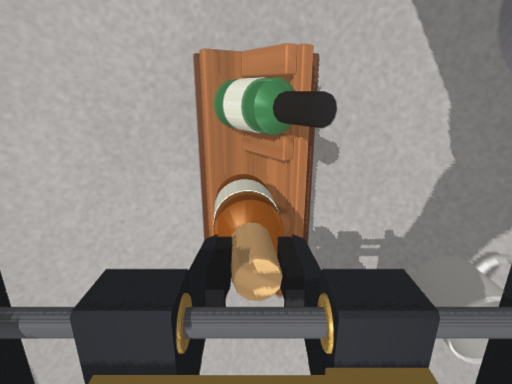

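>>> {"fn": "send_rows", "kwargs": {"deltas": [20, -25, 0, 0, 0, 20, -55, 3, -1, 0, 20, -65, 25, -15, -1, 20, -65, 65, -42, -2, 20, -65, 110, -71, -3, 20, -65, 155, -100, -4, 20, -65, 200, -129, -5, 20, -65, 235, -151, -6]}}

```text
time_s: 17.98
tcp_pos: [504.5, 77.0, 258.7]
tcp_rot: [[0.0, 0.294, 0.956], [0.002, 0.956, -0.294], [-1.0, 0.002, -0.0]]
contact_force: [0.7, -0.3, -1.2]
grip_width: 24.2
```

>>> {"fn": "send_rows", "kwargs": {"deltas": [20, 0, 0, 0, -1, 20, 0, 0, 0, -1, 20, 0, 0, 0, -1]}}

```text
time_s: 18.35
tcp_pos: [505.5, 72.5, 258.5]
tcp_rot: [[0.0, 0.283, 0.959], [-0.0, 0.959, -0.283], [-1.0, -0.0, 0.0]]
contact_force: [-0.4, 0.3, -0.9]
grip_width: 23.8
```

```bash
python3 chk.py c12 23; python3 - <<'E'
import cv2,json
im=cv2.imread("pics/c12_wrist.png");cv2.imwrite("pics/cw.png",cv2.resize(im[150:310,190:310],None,fx=3.7,fy=3.7,interpolation=cv2.INTER_CUBIC))
E
```

```text
[505.46  72.52 258.47] [ 0.28  0.96 -0.  ] 18.35
wrist 180 176 4
scene 207 88 6
top 228 174 6
```

View pics/cw.png

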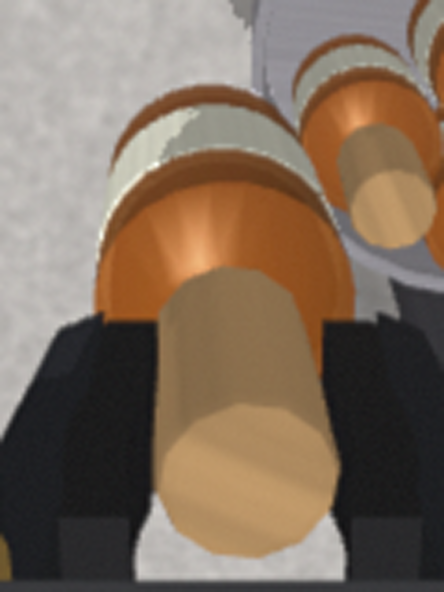

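View pics/c12_scene_r.png

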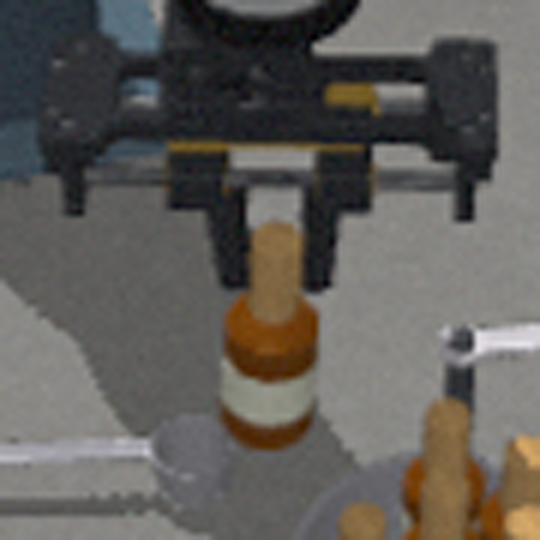

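View pics/c12_wrist.png

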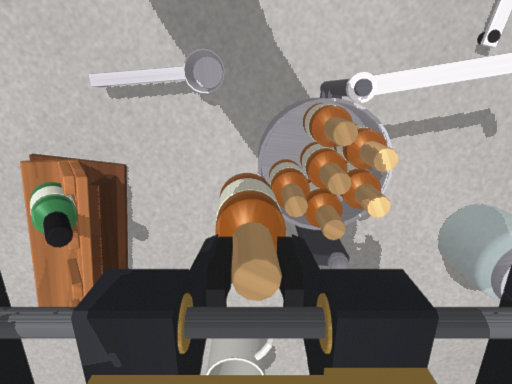

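```bash
python3 - <<'E'
from h import *
np.set_printoptions(precision=1,suppress=True)
c=cal("wrist")
im=cv2.imread("pics/c12_wrist.png");cv2.imwrite("pics/cz.png",cv2.resize(im[90:245,250:400],None,fx=3.8,fy=3.8,interpolation=cv2.INTER_CUBIC))
for k,p in {"p4":(344.5,132.5),"p0":(337,180),"p2":(295.5,204)}.items(): print(k,onz("w",p,124,c)[:2])
E
```

```text
p4 [484.9 162.9]
p0 [526.9 147.4]
p2 [539.4 103.8]
```

View pics/cz.png

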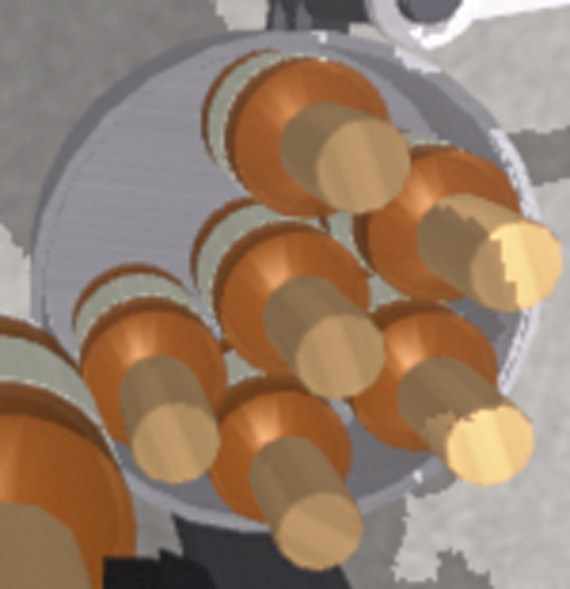

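>>> {"fn": "send_rows", "kwargs": {"deltas": [20, 0, 18, -9, 0, 20, 0, 38, -20, 0, 20, 0, 44.5, -23, 0, 20, 0, 44.5, -23, 0, 20, 20, 44.5, -23, 0, 20, 45, 44.5, -23, 0, 20, 71, 44.5, -23, 0, 20, 71, 44.5, -23, 0]}}

```text
time_s: 19.5
tcp_pos: [494.6, 121.4, 186.0]
tcp_rot: [[-0.003, 0.282, 0.959], [-0.002, 0.959, -0.282], [-1.0, -0.003, -0.003]]
contact_force: [0.4, -0.4, -0.5]
grip_width: 23.2
```

```bash
python3 chk.py c13 23;
```

```text
[494.64 121.45 186.04] [ 0.28  0.96 -0.  ] 19.5
wrist 180 176 4
scene 223 101 6
top 207 182 6
```

View pics/c13_wrist.png

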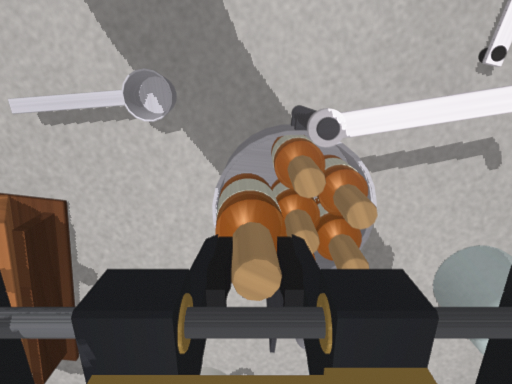

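View pics/c13_scene_r.png

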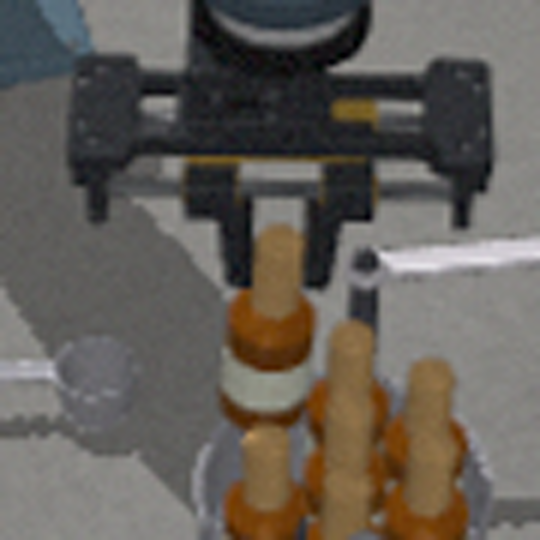

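>>> {"fn": "send_rows", "kwargs": {"deltas": [20, 5, 1, 1, 0, 20, 12, 1, 1, 0, 20, 20, 1, 1, 0, 20, 28, 1, 1, 0, 20, 35, 1, 1, 0]}}

```text
time_s: 20.27
tcp_pos: [496.7, 123.7, 151.7]
tcp_rot: [[-0.0, 0.28, 0.96], [-0.0, 0.96, -0.28], [-1.0, -0.0, -0.0]]
contact_force: [0.4, 0.6, -1.0]
grip_width: 23.3
```

>>> {"fn": "send_rows", "kwargs": {"deltas": [20, 8, 0, 0, 0, 20, 16, 0, 0, 0, 20, 24, 0, 0, 0, 20, 32, 0, 0, 0, 20, 40, 0, 0, 0]}}

```text
time_s: 20.9
tcp_pos: [496.9, 123.8, 111.9]
tcp_rot: [[0.0, 0.28, 0.96], [0.0, 0.96, -0.28], [-1.0, 0.0, 0.0]]
contact_force: [0.1, -0.1, -1.6]
grip_width: 23.5
```

```bash
python3 chk.py c14 23;
```

```text
[496.92 123.8  111.85] [0.28 0.96 0.  ] 20.9
wrist 180 176 4
scene 224 118 6
top 208 184 6
```

View pics/c14_wrist.png

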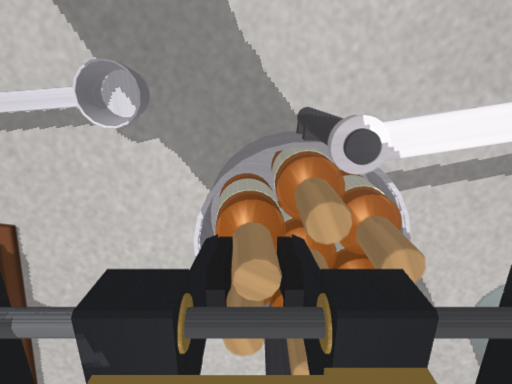

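View pics/c14_scene_r.png

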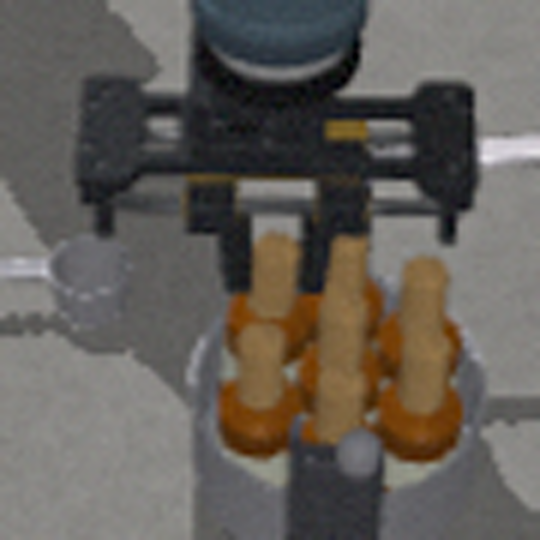

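>>> {"fn": "send_rows", "kwargs": {"deltas": [20, 3, -0.5, 0, 0, 20, 6, -1, 0, 0, 20, 9, -1, 0, 0, 20, 10.5, -1, 0, 0]}}

```text
time_s: 21.55
tcp_pos: [496.5, 122.8, 101.7]
tcp_rot: [[-0.0, 0.28, 0.96], [-0.0, 0.96, -0.28], [-1.0, -0.0, -0.0]]
contact_force: [0.3, 0.3, -1.3]
grip_width: 23.6
```

>>> {"fn": "send_rows", "kwargs": {"deltas": [20, 1.5, 0, 0, 0, 20, 2.7, 0, 0, 0]}}

```text
time_s: 21.8
tcp_pos: [496.8, 122.8, 99.2]
tcp_rot: [[0.0, 0.28, 0.96], [0.0, 0.96, -0.28], [-1.0, 0.0, 0.0]]
contact_force: [0.0, 0.6, 7.2]
grip_width: 23.3
```

>>> {"fn": "send_rows", "kwargs": {"deltas": [25, -0.3, 0, 0, 0, 27, -0.7, -1, 0, 0, 31, -0.7, -2, 0, 0, 34, -0.7, -3, 0, 0, 34, -0.7, -3, 0, 0]}}

```text
time_s: 22.42
tcp_pos: [495.8, 119.9, 99.9]
tcp_rot: [[0.0, 0.281, 0.96], [-0.0, 0.96, -0.281], [-1.0, -0.0, 0.0]]
contact_force: [-0.7, 0.6, 0.1]
grip_width: 34.3
```

```bash
python3 chk.py c15 23;
```

```text
[495.76 119.86  99.88] [ 0.28  0.96 -0.  ] 22.425
wrist 180 176 4
scene 222 121 6
top 210 185 6
```

View pics/c15_wrist.png

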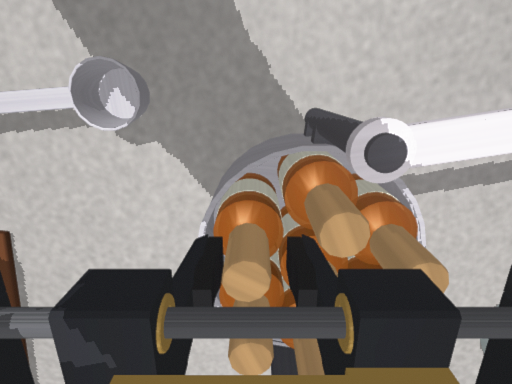

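View pics/c15_scene_r.png

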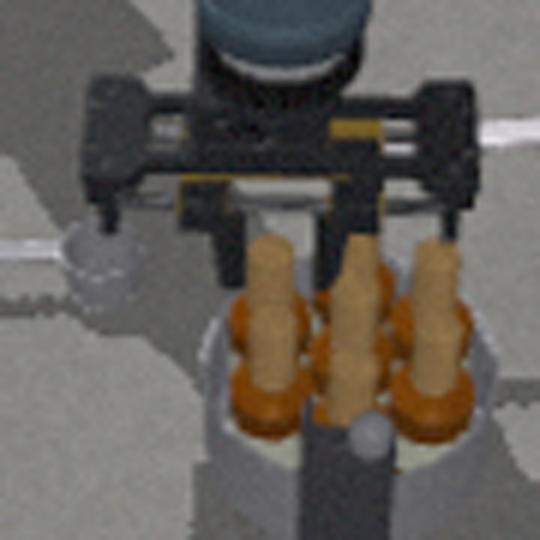

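>>> {"fn": "send_rows", "kwargs": {"deltas": [34, -8, 0, 0, 0, 34, -30, 0, 0, 0, 34, -75, 0, 0, 0, 34, -125, 0, 0, 0, 34, -170, 15, -10, 0, 34, -200, 45, -30, 0, 34, -200, 85, -62, 0, 34, -200, 85, -62, 0]}}

```text
time_s: 23.58
tcp_pos: [458.3, 223.0, 300.6]
tcp_rot: [[0.0, 0.274, 0.962], [0.002, 0.962, -0.274], [-1.0, 0.002, -0.001]]
contact_force: [-1.1, -0.8, -0.9]
grip_width: 34.3
```

```bash
python3 - <<'E'
from h import *
np.set_printoptions(precision=3,suppress=True)
s=readout.state();print(s["time_s"],s["tcp_pos"],s["tcp_rot"][:,1],s["joints"]);c=cal("wrist")
np.savez("w16.npz",K=c[0],p=c[1],R=c[2]); a=snap("wrist","w16");im=snap("scene","s16")
cv2.imwrite("pics/s16z.png",cv2.resize(im[140:240,220:330][:,:,::-1],None,fx=6,fy=6,interpolation=cv2.INTER_CUBIC))
E
```

```text
23.575 [458.338 222.991 300.591] [0.274 0.962 0.002] [-0.791  0.229  0.297  1.849 -0.078  1.074  0.829]
```

View pics/w16.png

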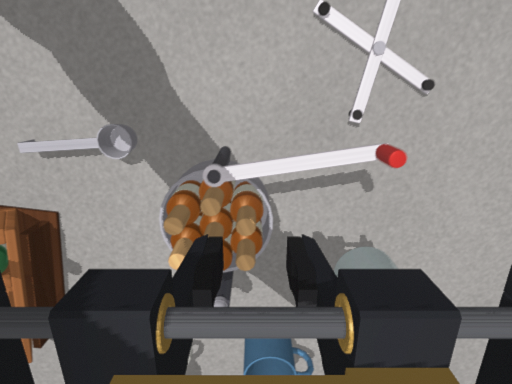

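View pics/s16z.png

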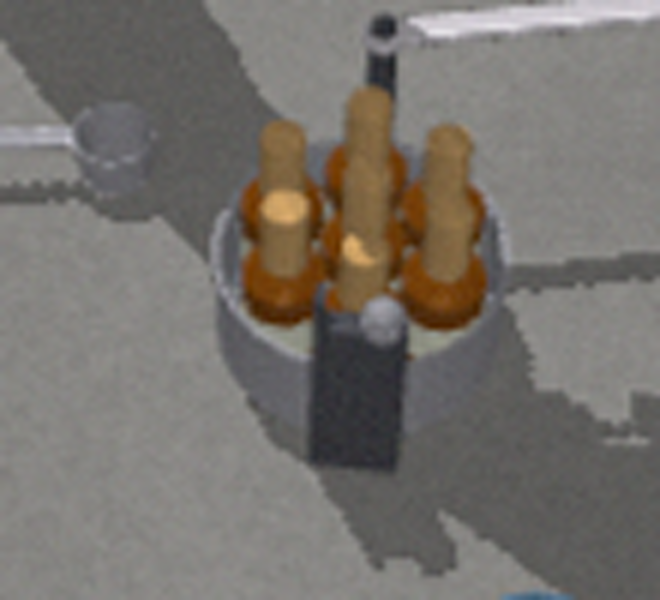

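```bash
python3 - <<'E'
from h import *
np.set_printoptions(precision=1,suppress=True)
f=np.load("w16.npz"); c=(f["K"],f["p"],f["R"])
im=cv2.imread("pics/w16.png");cv2.imwrite("pics/kz.png",cv2.resize(im[130:190,360:420],None,fx=8,fy=8,interpolation=cv2.INTER_CUBIC))
print(onz("w",(398,157),171,c),onz("w",(213,176),136,c))
E
```

```text
[471.3 354.6 171. ] [450.1 179.8 136. ]
```

View pics/kz.png

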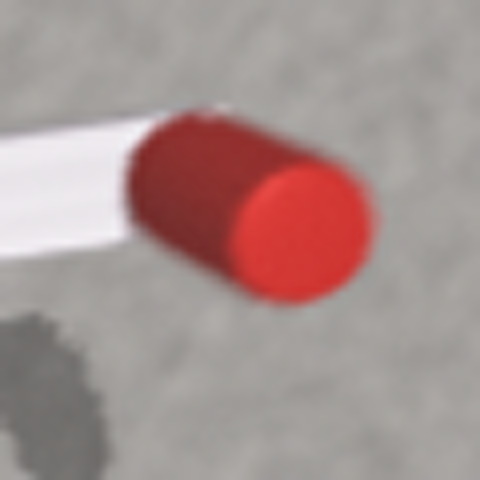

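>>> {"fn": "send_rows", "kwargs": {"deltas": [40, 0, 10, -2, 10, 40, 10, 35, -6, 20, 40, 25, 65, -11, 30, 40, 45, 95, -16, 40, 40, 65, 120, -21, 50, 40, 85, 131, -22, 60, 40, 90, 131, -22, 70, 40, 90, 131, -22, 81]}}

```text
time_s: 24.68
tcp_pos: [476.5, 348.8, 209.2]
tcp_rot: [[-0.0, 0.991, -0.131], [-0.002, -0.131, -0.991], [-1.0, -0.0, 0.002]]
contact_force: [0.2, -0.2, 0.6]
grip_width: 40.2
```

>>> {"fn": "send_rows", "kwargs": {"deltas": [40, 0, 0, 0, 0, 40, 0, 0, 0, 0]}}

```text
time_s: 24.92
tcp_pos: [476.3, 350.0, 210.0]
tcp_rot: [[0.0, 0.993, -0.12], [-0.0, -0.12, -0.993], [-1.0, 0.0, 0.0]]
contact_force: [-0.1, 0.4, -0.1]
grip_width: 40.5
```

>>> {"fn": "send_rows", "kwargs": {"deltas": [40, 15, -4, -4.5, 0, 40, 31, -4, -4.5, 0, 40, 31, -4, -4.5, 0]}}

```text
time_s: 25.3
tcp_pos: [471.1, 355.0, 176.8]
tcp_rot: [[-0.003, 0.993, -0.122], [-0.003, -0.122, -0.993], [-1.0, -0.002, 0.003]]
contact_force: [-0.2, 0.5, 0.2]
grip_width: 40.4
```

```bash
python3 - <<'E'
from h import *
snap("wrist","w17");im=snap("scene","s17")
cv2.imwrite("pics/s17z.png",cv2.resize(im[70:190,270:400][:,:,::-1],None,fx=4.5,fy=4.5,interpolation=cv2.INTER_CUBIC))
E
```

```text
(no output)
```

View pics/w17.png

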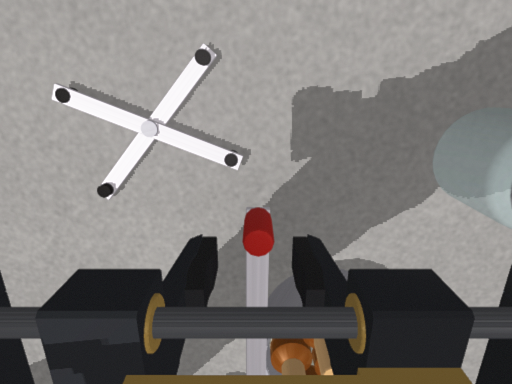

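View pics/s17z.png

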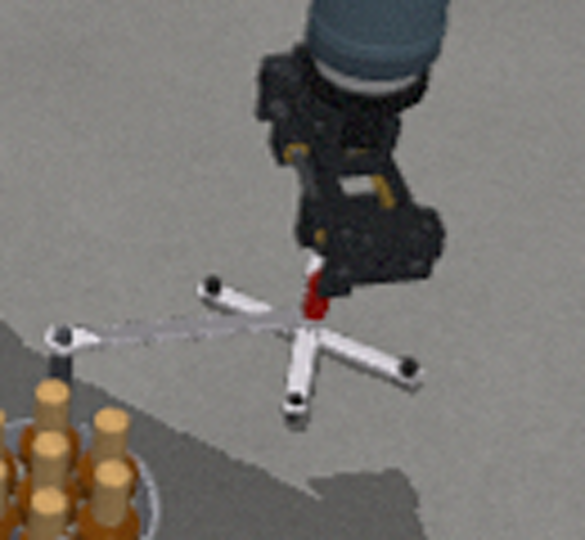

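>>> {"fn": "send_rows", "kwargs": {"deltas": [40, 15, 0, 0, 0, 40, 31, 0, 0, 0, 32, 31, 0, 0, 0, 28, 31, 0, 0, 0]}}

```text
time_s: 25.9
tcp_pos: [472.5, 355.8, 147.8]
tcp_rot: [[0.0, 0.992, -0.123], [-0.0, -0.123, -0.992], [-1.0, 0.0, 0.0]]
contact_force: [-0.5, 0.1, -0.1]
grip_width: 28.4
```

>>> {"fn": "send_rows", "kwargs": {"deltas": [28, 0, 12, 0.5, 4, 28, 0, 33.5, 3, 11, 28, 0, 54, 8.5, 18, 28, 0, 74, 16.5, 25, 28, 0, 93, 26.5, 32, 28, 0, 113, 41, 40, 28, 0, 130.5, 58, 48, 28, 0, 144, 75, 55]}}

```text
time_s: 26.9
tcp_pos: [606.9, 263.5, 148.5]
tcp_rot: [[0.001, 0.465, -0.885], [0.001, -0.885, -0.465], [-1.0, -0.0, -0.001]]
contact_force: [-0.5, 0.9, 0.1]
grip_width: 27.9
```

>>> {"fn": "send_rows", "kwargs": {"deltas": [28, 0, 0, 0, 0]}}

```text
time_s: 27.02
tcp_pos: [607.1, 261.8, 148.4]
tcp_rot: [[0.001, 0.467, -0.884], [-0.001, -0.884, -0.467], [-1.0, 0.002, -0.001]]
contact_force: [-1.2, -0.1, 0.1]
grip_width: 28.2
```

```bash
cat > ph.py <<'E'
from h import *
s=readout.state();d=s["tcp_pos"][:2]-[450.2,180.3];print(s["time_s"],s["tcp_pos"],"R",np.hypot(*d),"phi",np.degrees(np.arctan2(d[1],d[0])),"yaw",np.degrees(np.arctan2(s["tcp_rot"][1,1],s["tcp_rot"][0,1])),s["contact_force"])
E
python3 ph.py; python3 -c "
from h import *
snap('wrist','w18')"
```

```text
27.025 [607.14060134 261.83550353 148.43095043] R 176.85697805027655 phi 27.453274236678162 yaw -62.13651267040467 [-1.18522926 -0.07226783  0.13205898]
```

View pics/w18.png

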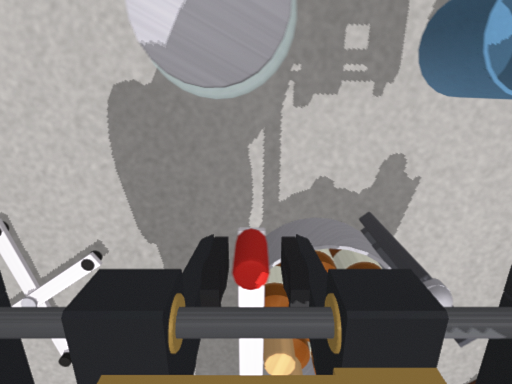

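>>> {"fn": "send_rows", "kwargs": {"deltas": [28, 0, 21.5, 1.5, 7, 28, 0, 42.5, 5, 14, 28, 0, 63, 11.5, 21, 28, 0, 82.5, 20.5, 28, 28, 0, 101, 32, 35, 28, 0, 115.5, 43, 41, 28, 0, 126.5, 53.5, 46, 28, 0, 126.5, 53.5, 46]}}

```text
time_s: 28.08
tcp_pos: [617.7, 127.5, 148.0]
tcp_rot: [[-0.0, -0.307, -0.952], [0.0, -0.952, 0.307], [-1.0, -0.0, 0.0]]
contact_force: [0.2, 0.4, -0.8]
grip_width: 28.1
```

```bash
python3 ph.py
```

```text
28.075 [617.69284354 127.50464838 147.98133595] R 175.61663301367298 phi -17.495351630077362 yaw -107.87482461827469 [ 0.15371823  0.36230403 -0.83550989]
```

>>> {"fn": "send_rows", "kwargs": {"deltas": [28, 0, 6, 0, 2, 28, 0, 11, 0.5, 3, 28, 0, 16, 0.5, 4, 28, 0, 19, 1, 4]}}

```text
time_s: 28.58
tcp_pos: [611.9, 110.0, 147.9]
tcp_rot: [[0.001, -0.375, -0.927], [0.001, -0.927, 0.375], [-1.0, -0.002, -0.001]]
contact_force: [4.4, 7.0, -2.8]
grip_width: 28.0
```

```bash
python3 ph.py; python3 -c "
from h import *
snap('wrist','w19')"
```

```text
28.575 [611.86083984 109.97508261 147.91530505] R 176.2946997011118 phi -23.509770996402338 yaw -112.0222361344784 [ 4.38887728  6.99162136 -2.77780294]
```

View pics/w19.png

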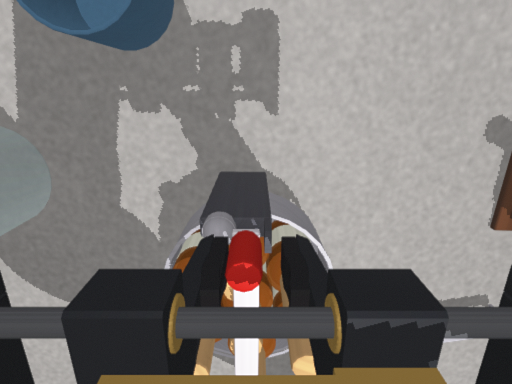

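>>> {"fn": "send_rows", "kwargs": {"deltas": [28, 0, 2, 0, 0, 28, 0, 3, 0, 0, 28, 0, 3, 0, 0]}}

```text
time_s: 29.0
tcp_pos: [611.8, 109.9, 147.9]
tcp_rot: [[0.003, -0.372, -0.928], [0.004, -0.928, 0.372], [-1.0, -0.005, -0.002]]
contact_force: [6.0, 8.3, -4.2]
grip_width: 27.9
```

```bash
python3 ph.py; python3 -c "
from h import *
snap('wrist','w20')"
```

```text
29.0 [611.84484191 109.89677256 147.91963922] R 176.3112853723365 phi -23.535180800559573 yaw -111.86546414530942 [ 6.03904926  8.3204846  -4.24465753]
```

View pics/w20.png

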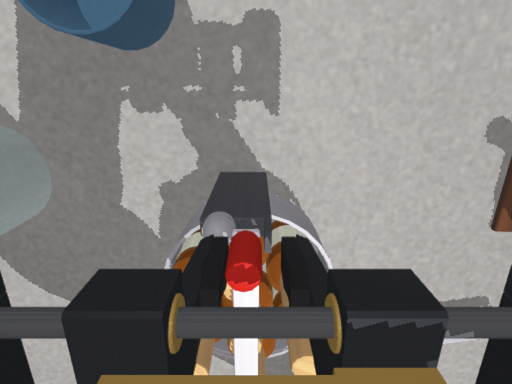

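>>> {"fn": "send_rows", "kwargs": {"deltas": [28, 0, 4, 0, 0, 28, 0, 5, 0, 0]}}

```text
time_s: 29.3
tcp_pos: [611.7, 109.6, 148.0]
tcp_rot: [[0.007, -0.37, -0.929], [0.009, -0.929, 0.37], [-1.0, -0.011, -0.003]]
contact_force: [11.9, 17.2, -8.4]
grip_width: 27.9
```

```bash
python3 ph.py
```

```text
29.3 [611.72869694 109.5535095  147.99727354] R 176.34224069561114 phi -23.652502467839703 yaw -111.69642839920367 [11.88567175 17.16239724 -8.38978628]
```

>>> {"fn": "send_rows", "kwargs": {"deltas": [34, 0, -5, 0, 0, 40, 0, -10, 0, 0, 40, 0, -12, 0, 0, 40, 0, -12, 0, 0]}}

```text
time_s: 29.8
tcp_pos: [612.7, 112.3, 147.8]
tcp_rot: [[-0.0, -0.376, -0.927], [-0.001, -0.927, 0.376], [-1.0, 0.001, -0.0]]
contact_force: [0.2, -0.6, -0.3]
grip_width: 40.2
```

```bash
python3 ph.py; python3 -c "
from h import *
snap('wrist','w21')"
```

```text
29.8 [612.68619873 112.34715161 147.82977408] R 176.12312279108696 phi -22.695017791422583 yaw -112.06003750189267 [ 0.23877448 -0.62078526 -0.34979687]
```

View pics/w21.png

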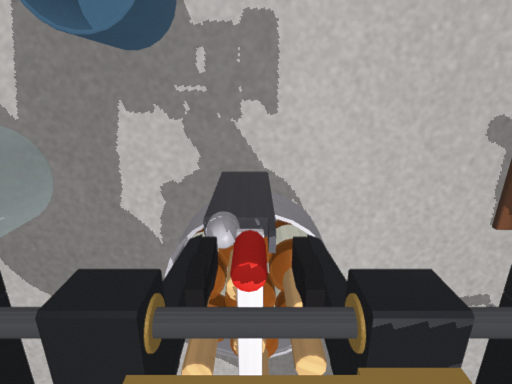

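Knob at (249,262), clear of both fingers; the catch ball is on its left at (222,228). The force has dropped to zero. I'll raise straight up and check.

>>> {"fn": "send_rows", "kwargs": {"deltas": [40, -10, 0, 0, 0, 40, -40, 0, 0, 0, 40, -90, 0, 0, 0, 40, -140, 0, 0, 0, 40, -150, 0, 60, 0, 40, -150, 0, 110, 0, 40, -150, 0, 110, 0]}}

```text
time_s: 30.72
tcp_pos: [507.9, 156.7, 297.9]
tcp_rot: [[-0.002, -0.371, -0.929], [0.003, -0.929, 0.371], [-1.0, -0.002, 0.003]]
contact_force: [-0.2, 0.1, -0.1]
grip_width: 40.1
```

```bash
python3 ph.py; python3 -c "
from h import *
c=cal('wrist');np.savez('w22.npz',K=c[0],p=c[1],R=c[2])
snap('wrist','w22');im=snap('scene','s22');snap('top','t22')
cv2.imwrite('pics/s22z.png',cv2.resize(im[130:240,140:340][:,:,::-1],None,fx=4,fy=4,interpolation=cv2.INTER_CUBIC))"
```

```text
30.725 [507.93359367 156.65517896 297.94962017] R 62.3878626021842 phi -22.271576572443365 yaw -111.77635279318815 [-0.23765711  0.12959467 -0.14752494]
```

View pics/w22.png

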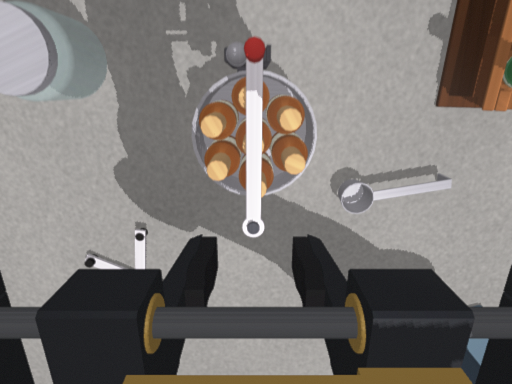

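View pics/s22z.png

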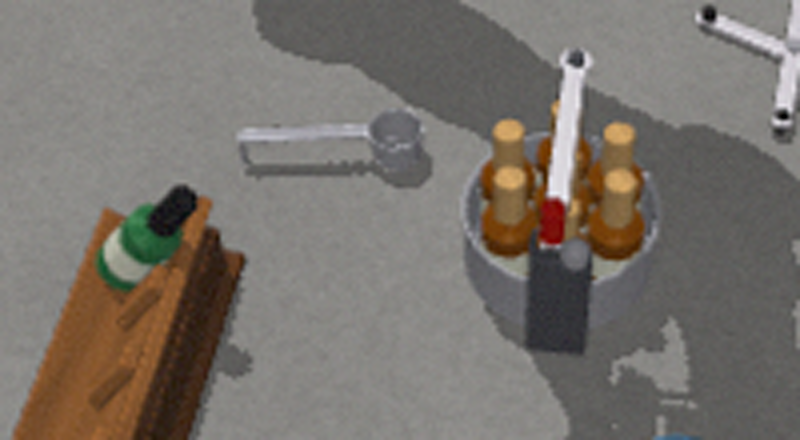

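View pics/t22.png

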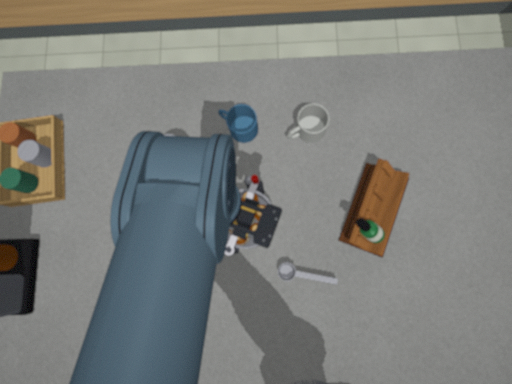

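```bash
python3 - <<'E'
from h import *
np.set_printoptions(precision=1,suppress=True)
f=np.load("w22.npz"); c=(f["K"],f["p"],f["R"])
k=onz("w",(255,46.5),171,c);h=onz("w",(253,227.5),136,c);d=(k-h)[:2];print(k,h,np.hypot(*d),np.degrees(np.arctan2(d[1],d[0])))
for p in [(250.5,92),(213,124),(218,170),(257,190),(294,161),(290,119)]: print(onz("w",p,124,c)[:2])
s=readout.state();print(s["joint_vel"])
E
```

```text
[614.3 113.1 171. ] [450.7 180.8 136. ] 177.07918448020288 -22.482257924417407
[582.9 130.4]
[568.4 177.6]
[522.2 192.5]
[485.7 162.1]
[501.2 113.7]
[543.9 102.9]
[ 0.  0. -0. -0.  0. -0. -0.]
```

```bash
python3 -c "
from h import *
print(job_done(), readout.state()['time_s'])"
```

```text
the job is handed in; nothing more can be done
the job is handed in; nothing more can be done
```

Both amber bottles are out of the stand and in the two free ring places, and the keeper bar is shut past its catch. I handed the job in at about 31 s of the 72 s allowed; no verdict is reported, so the following rests on my own checks.

- **Bottles:** I gripped each by the stopper, stood it upright as it left the stand, and lowered it until the foot touched the carrier floor (about 9–15 N), then let go. Pictures before and after closing the bar show all seven bottles standing in the carrier.
- **Keeper bar:** I swung it by the knob to its hard stop, where it did not move under about 22 N. After I let go it stayed put. Its measured direction is -22.5°, against -22.1° for the carrier's axis.
- **Rest of the scene:** The green bottle is still in the stand. I saw no shift in the mugs or scoop. The jar and the trivet were only partly in view at the end, and I did not measure any of them. The raised gripper touched nothing and the force read zero.

**Checks that disagreed:**
- The last stopper reading for one ring bottle put it about 55 mm from the carrier's centre. The bar half hides that stopper and the wall keeps a bottle within about 50 mm, so I treated it as a picking error.
- Positions read from different pictures varied by 2–3 mm.
- The bottles leaned about 2.5° in the grip before release. I did not measure their lean afterwards, though they look upright in the pictures.

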